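# Swap the stacking shapes back to their own pegs

### The arm

A 7-joint arm with a two-finger parallel gripper is mounted at the origin on the work surface. World frame = base frame: x ahead of the robot, y to its left, z up, the work surface at z = 0. Lengths are in m, angles in rad, forces in N, time in s.
With the tool pointing down it reaches from about 0.425 to 0.925 m from the base axis. Payload 6.8 kg.
Tool frame: the origin (TCP) lies on the front face of the gripper's body, between the roots of the fingers; the fingertips stand 73 mm ahead of it and the grasp point (between the pads) lies 54 mm ahead of it; z points along the fingers, y is the line along which they close (so a half turn about z gives the same grasp; the last joint's range is limited). The gripper opens to 85 mm and grips with 20 to 120 N. Pads are 22 mm wide; open, the fingers measure 114 mm over their backs; the gripper's body (76 mm by 85 mm) begins 54 mm behind the grasp point. The pads swing forward as they close: fully open they stand 13 mm farther back than shut.
Start: joints at [-1.332, 0.477, 0.022, 1.555, -0.011, 1.109, -0.083], TCP at [0.229, 0.635, 0.304] pointing down, gripper open.
Joint ranges: [-2.96, 2.96], [-0.34, 2.1], [-1.41, 1.46], [0.24, 2.44], [-1.37, 4.51], [0.17, 1.92], [-2.96, 2.96]. Speed limits (rad/s): [2.39, 2.39, 3.14, 3.14, 3.14, 3.14, 3.14].

### API

Orientations are given as a unit quaternion [w, x, y, z].
In Python, from station import bot, optics gives the robot as it stands.
- The arm moves only by the tool drive_tool, never from a script. Its argument "deltas" is a list of rows, each an object with "gripper": the closure in counts, from 0 (fully open) to 255 (shut); "offset": the shift along the tool's x, y, z in units of 1000 mm (1.0 is 1000 mm), a list of three; "angular": the turn, a rotation vector about the tool's x, y, z in units of 45 degrees (1.0 is 45 degrees), a list of three. In form: [{"gripper": gripper, "offset": [dx, dy, dz], "angular": [rx, ry, rz]}, ...]. A call has 1 to 5 rows; each row is the pose to reach, as a shift and turn from the pose commanded when the call began, along the tool's axes at that moment; what a row does not reach only later rows make up. A row lasts 1/10 s, in which the tool goes at most 50 mm and 8.59 degrees, less where a joint would pass 70% of its speed; a pose out of reach is approached as far as the arm can. A call with a number of a shift or a turn outside -1 to 1 is refused whole. A call with a gripper value outside its range is refused whole. The fingers move at their own pace and stop on an object; "grip_force" is the grip in N (left out, the last holds). Time passes only in rows, so rows that repeat a pose let the fingers close. It gives the time, the measured TCP pose, the force, the opening and the grip force at its end, in the units of the state.
- bot.get_obs(): the state, without advancing time (a new reading comes with each control period).
- optics.read_camera(name): name is "side" or "top" or "wrist"; returns the picture (384x512x3 uint8, blue, green, red); there is no depth.
- optics.camera_model(name): a dict with "fx", "fy", "cx", "cy" (pixels), "dist" ([k1, k2, p1, p2, k3] as OpenCV has them; the pictures are not rectified), "cam_to_world" (4x4, takes a point from camera to world coordinates). Camera axes: x right, y up, looking along -z (the intrinsics and any distortion apply to the point x, -y, -z); pixel columns grow to the right and rows downward; lengths in m; the calibration is good to about 2 mm. A picture is of the moment at which its call begins: read the wrist's pose just before it. camera_model takes no time and is no camera call; for the wrist camera it gives the pose at the moment of the call.
- bot.hand_in(): hands the job in; it is judged then, once.
The state is a dict: "t": time; "q": joint angles; "joint_vel": joint speeds; "joint_torque": joint torques, N m; "eef_pos": TCP position; "tool_rot": TCP orientation; "contact_force": force on the tool from outside, world axes, zero at the start; "torque": the same for the moment, N m; "gripper_width": opening from 0.0 (shut) to 1.0 (fully open); "grasp_force": force on a finger pad.
Only numpy, scipy, OpenCV 4.12 (cv2) and the standard library are available. Lean on these libraries where they do the work, as an engineer would, in place of code of your own. Each camera call takes 0.05 s, during which the arm holds its last target. There are 200 camera calls.

### The job

The four plain beech shapes are on each other's pegs; swap them about so that each one ends on the peg whose foot plate has its own outline (ring on round, square on square, oblong on oblong, triangle on triangle), lying flat all the way down on the plate; it may be turned any way round. The bare peg without a foot plate is free for parking a shape meanwhile. Leave the yellow cone standing where it is.

Things in the scene. Friction and masses are not known exactly. Their poses are not given: they have to be found in the camera images.
- ring_mid (a point): The round ring: 58 mm outside diameter, round hole 36 mm. Beech, 36 mm high, 30 to 115 g, hole right through; the point is its centre, half-way up; z up.
- square_mid (a point): The square frame: 56 x 56 mm outside, square hole 36 x 36 mm, sides along its x and y. Beech, 36 mm high, 30 to 115 g, hole right through; the point is its centre, half-way up; z up.
- oblong_mid (a point): The oblong frame: 92 mm long (its x) by 52 mm wide (its y), hole 40 x 36 mm; take it across the 52 mm. Beech, 36 mm high, 30 to 115 g, hole right through; the point is its centre, half-way up; z up.
- triangle_mid (a point): The three-sided frame with blunt tips: 25 mm from the middle to each flat side, 40 mm to each tip (flat 11 mm wide). Tips at 0, 120 and 240 degrees from its x axis, each opposite a side: grip it there, 65 mm wide. The hole takes a 34 mm disc. Beech, 36 mm high, 30 to 115 g, hole right through; the point is its centre, half-way up; z up.
- peg_round: Peg with the round foot plate, 92 mm across: home of the ring. Fixed dark walnut plate 6 mm thick, sticking out past the shape on it, with an upright peg 16 mm across, top 52 mm above the origin: the middle of the plate's underside, on the shelf; z up. A shape fully down has its centre 24 mm above this. Keep fingertips off the plate.
- peg_square: Peg with the square foot plate, 86 x 86 mm: home of the square frame. Fixed dark walnut plate 6 mm thick, sticking out past the shape on it, with an upright peg 16 mm across, top 52 mm above the origin: the middle of the plate's underside, on the shelf; z up. A shape fully down has its centre 24 mm above this. Keep fingertips off the plate.
- peg_oblong: Peg with the oblong foot plate, 124 (x) by 72 mm (y): home of the oblong frame. Fixed dark walnut plate 6 mm thick, sticking out past the shape on it, with an upright peg 16 mm across, top 52 mm above the origin: the middle of the plate's underside, on the shelf; z up. A shape fully down has its centre 24 mm above this. Keep fingertips off the plate.
- peg_triangle: Peg with the blunt-tipped triangular foot plate (middle to side 36 mm, to tip 66 mm): home of the three-sided frame. Fixed dark walnut plate 6 mm thick, sticking out past the shape on it, with an upright peg 16 mm across, top 52 mm above the origin: the middle of the plate's underside, on the shelf; z up. A shape fully down has its centre 24 mm above this. Keep fingertips off the plate.
- peg_bare: The spare peg: dark, 16 mm across, no foot plate, straight out of the pale shelf (a fixed board, top 18 mm above the table), peg top 46 mm above the shelf; empty at the start. Fixed. Origin: its foot on the shelf top; a shape on it rests on the shelf, centre 18 mm above this origin.
- cone_mid (a point): Yellow painted cone standing on the shelf, 56 mm across the foot, 70 mm high, loose; to be left alone. The point is half-way up. Also lying at the shelf's edges, no part of the job: a pale cylinder 32 mm across, 45 mm high, and a red and a blue stacking ring, 18 mm high.
Mind the look-alikes: they are no part of the job. What is shaped like the part that bears oblong_mid but green is not meant. What is shaped like the part that bears triangle_mid but turquoise is not meant.

How it is judged:
At the end, for the whole second after the job is handed in: Each of the four shapes is on the peg of its own outline: centre within 15 mm (horizontally) of the peg's axis and less than 30 mm above the underside of the foot plate (24 mm when flat down), tilted less than 0.12 rad, at rest (under 0.02 m/s) and released (horizontal distance between ring_mid and peg_round below 0.015 m and z of ring_mid in the frame of peg_round below 0.03 m and angle between each of ring_mid, square_mid, triangle_mid, oblong_mid's own z axis and vertical below 0.12 rad and linear speed of each of ring, square, triangle, oblong below 0.02 m/s and horizontal distance between square_mid and peg_square below 0.015 m and z of square_mid in the frame of peg_square below 0.03 m and horizontal distance between triangle_mid and peg_triangle below 0.015 m and z of triangle_mid in the frame of peg_triangle below 0.03 m and horizontal distance between oblong_mid and peg_oblong below 0.015 m and z of oblong_mid in the frame of peg_oblong below 0.03 m); the robot touches nothing.
It fails at once if the yellow cone is shifted by more than 30 mm or knocked over (distance of cone_mid from where it was at the start of the episode above 0.03 m or angle between cone_mid's own z axis and vertical above 0.5 rad).
It also fails if it takes over 128 s, if anything falls off the work surface, if the arm or the gripper's body presses on something with over 40 N, if the wrist force passes 120 N, or if a joint passes its speed limit or range.

## Working session

There is one attempt and no reset: what is moved stays moved. The work goes in short steps, Python scripts to look and compute and a tool call to move; the robot and the scene stay as the last step left them, time stands still between calls to the robot, and variables do not carry over. Pictures are saved under pics/ and viewed, at most 14 in all, crops included, and the job is handed in when it is done.

Besides the shell and the picture viewer there is one more tool, called after ">>>" by a JSON object that holds its "name" and its "arguments". drive_tool: Moves the arm, as the interface text tells. Its arguments: {"type":"object","properties":{"deltas":{"type":"array"},"grip_force":{"type":"number"}},"required":["deltas"]}

```bash
ls; mkdir -p pics; python3 - <<'E'
from station import bot, optics
import cv2
o=bot.get_obs(); print({k:o[k] for k in('t','q','eef_pos','tool_rot','gripper_width','grasp_force')})
for n in('top','side'):
    im=optics.read_camera(n); cv2.imwrite(f'pics/{n}0.png',im); cv2.imwrite(f'pics/{n}0b.png',cv2.resize(im,(800,600),interpolation=cv2.INTER_CUBIC))
    m=optics.camera_model(n); print(n,m)
print(optics.camera_model('wrist'))
E
```

```text
pics
{'t': 0.0, 'q': array([-1.3320838 ,  0.47782048,  0.02231801,  1.55645146, -0.01152126,
        1.10930594, -0.08310804]), 'eef_pos': array([0.22926485, 0.63438031, 0.3029115 ]), 'tool_rot': array([-1.05776092e-04,  1.72526932e-01,  9.85004363e-01, -9.22829827e-04]), 'gripper_width': 0.9996610229373214, 'grasp_force': 0.0}
top {'fx': 457.03950133243643, 'fy': 457.03950133243643, 'cx': 263.4286776723978, 'cy': 191.87613920447112, 'dist': array([-0.05099763,  0.        ,  0.        ,  0.        ,  0.        ]), 'cam_to_world': array([[-0.0084081 ,  0.99302501, -0.11760372,  0.30831015],
       [-0.99995354, -0.00890397, -0.00369169,  0.12944181],
       [-0.00471308,  0.11756722,  0.99305374,  1.37943326],
       [ 0.        ,  0.        ,  0.        ,  1.        ]])}
side {'fx': 400.6792328037542, 'fy': 400.6792328037542, 'cx': 252.1609600753567, 'cy': 189.88969510902197, 'dist': array([-0.12447407,  0.        ,  0.        ,  0.        ,  0.        ]), 'cam_to_world': array([[ 8.60762372e-01,  3.45049650e-01, -3.74204327e-01,
        -2.37036943e-05],
       [-5.08885674e-01,  5.99412604e-01, -6.17851034e-01,
        -5.59739893e-01],
       [ 1.11135075e-02,  7.22250143e-01,  6.91542639e-01,
         8.79024785e-01],
       [ 0.00000000e+00,  0.00000000e+00,  0.00000000e+00,
         1.00000000e+00]])}
{'fx': 290.42317292781274, 'fy': 290.42317292781274, 'cx': 251.7540902762999, 'cy': 193.65320431048374, 'dist': array([-0.0385566,  0.       ,  0.       ,  0.       ,  0.       ]), 'cam_to_world': array([[ 0.3401846 , -0.89978166, -0.27325337,  0.16011454],
       [ 0.94035804,  0.32516742,  0.09996453,  0.65947213],
       [-0.00109315, -0.2909624 ,  0.95673386,  0.37218261],
       [ 0.        ,  0.        ,  0.        ,  1.        ]])}
```

View pics/top0b.png

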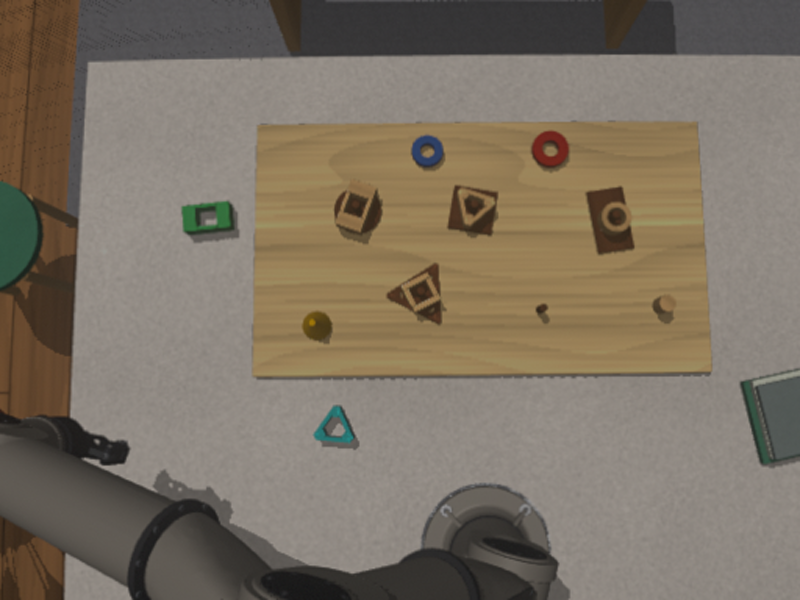

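View pics/side0b.png

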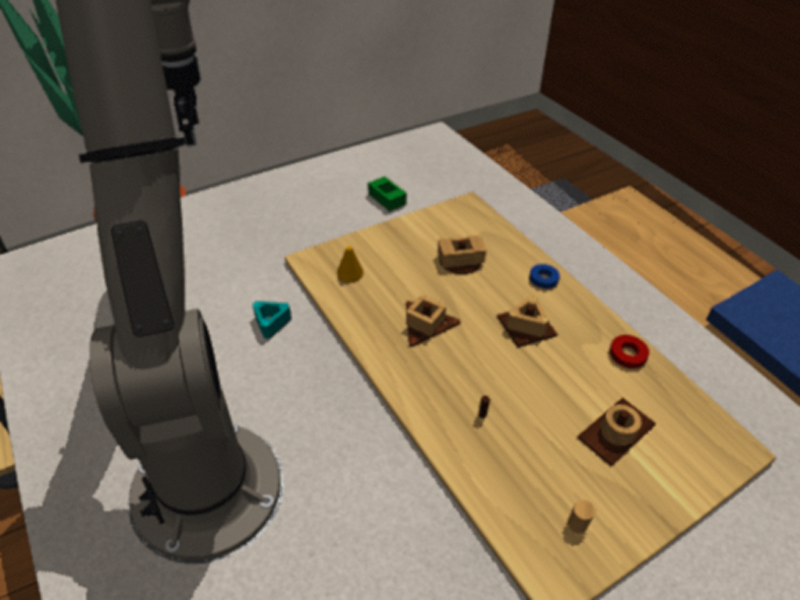

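The top view, in its 800x600 pixels, shows:
- the oblong on the round plate at (358,207)
- the triangle on the square plate at (474,207)
- the ring on the oblong plate at (613,216)
- the square on the triangular plate at (420,290)
- the bare peg at (542,309) and the cone at (317,325)

The look-alikes are the green frame at (208,217) and the turquoise triangle at (336,427), both off the shelf. The side view agrees.

Next I'll work out rough positions, then a survey pose for the wrist camera.

```bash
cat > h.py <<'E'
from station import bot, optics
import numpy as np, cv2
from scipy.spatial.transform import Rotation as R
def ray(m,uv,z):
    """pixels -> points on the world plane at height z"""
    K=np.array([[m['fx'],0,m['cx']],[0,m['fy'],m['cy']],[0,0,1]])
    n=cv2.undistortPoints(np.float64(uv).reshape(-1,1,2),K,np.array(m['dist'])).reshape(-1,2)
    T=m['cam_to_world']; d=np.c_[n[:,0],-n[:,1],-np.ones(len(n))]@T[:3,:3].T
    return T[:3,3]+d*((z-T[2,3])/d[:,2])[:,None]
def proj(m,p):
    K=np.array([[m['fx'],0,m['cx']],[0,m['fy'],m['cy']],[0,0,1]])
    T=m['cam_to_world']; c=(np.atleast_2d(p)-T[:3,3])@T[:3,:3]
    c=c*[1,-1,-1]
    return cv2.projectPoints(c,np.zeros(3),np.zeros(3),K,np.array(m['dist']))[0].reshape(-1,2)
def down(yaw):
    """tool z down; yaw = world angle of the tool's y axis (closing line)"""
    y=np.array([np.cos(yaw),np.sin(yaw),0]); z=np.array([0,0,-1.]); return R.from_matrix(np.c_[np.cross(y,z),y,z])
def plan(start,goal):
    """start, goal: (x,y,z,yaw deg) -> offset, angular of one row"""
    a,b=down(np.radians(start[3])),down(np.radians(goal[3]))
    return a.inv().apply(np.subtract(goal[:3],start[:3])).round(4),(a.inv()*b).as_rotvec(degrees=True)/45
def now():
    o=bot.get_obs(); w,x,y,z=o['tool_rot']; r=R.from_quat([x,y,z,w]); Y=r.as_matrix()[:,1]
    return o,r,np.degrees(np.arctan2(Y[1],Y[0]))
E
python3 - <<'E'
from h import *
m=optics.camera_model('top')
for n,u,z in[('oblong',(358,207),.06),('tri',(474,207),.06),('ring',(613,216),.06),('square',(420,290),.06),('bare',(543,307),.06),('cone',(317,323),.08),('shelf',(258,125),.018),('shelf2',(710,372),.018)]:
    print(n,ray(m,np.array(u)/1.5625,z)[0].round(3))
o,r,y=now(); print(y, r.as_matrix().round(3))
c=optics.camera_model('wrist')['cam_to_world']; print((r.inv().apply(c[:3,3]-o['eef_pos'])).round(3),(r.inv().as_matrix()@c[:3,:3]).round(3))
g=(.50,.0+.02,.50,180); print(plan((*o['eef_pos'],y),g),np.linalg.norm(np.subtract(g[:3],o['eef_pos'])))
E
```

```text
oblong [0.642 0.234 0.06 ]
tri [0.64  0.015 0.06 ]
ring [ 0.621 -0.248  0.06 ]
square [0.483 0.119 0.06 ]
bare [ 0.449 -0.11   0.06 ]
cone [0.421 0.308 0.08 ]
shelf [0.823 0.437 0.018]
shelf2 [ 0.325 -0.435  0.018]
70.1270930493106 [[-0.94   0.34  -0.   ]
 [ 0.34   0.94  -0.002]
 [-0.    -0.002 -1.   ]]
[ 0.074 -0.    -0.069] [[-0.     0.957  0.291]
 [ 1.     0.    -0.   ]
 [-0.001  0.291 -0.957]]
(array([-0.4634, -0.4858, -0.197 ]), array([ 0.        ,  0.        , -2.44162015])) 0.6996944106227304
```

```bash
python3 - <<'E'
from h import *
o,r,y=now(); print(plan((*o['eef_pos'],y),(.48,-.005,.36,90)))
E
```

```text
(array([-0.4531, -0.5161, -0.057 ]), array([ 0.        ,  0.        , -0.44162015]))
```

>>> {"name": "drive_tool", "arguments": {"deltas": [{"gripper": 0, "offset": [-0.03, -0.034, -0.004], "angular": [0, 0, 0]}, {"gripper": 0, "offset": [-0.06, -0.068, -0.008], "angular": [0, 0, 0]}, {"gripper": 0, "offset": [-0.09, -0.102, -0.012], "angular": [0, 0, 0]}, {"gripper": 0, "offset": [-0.12, -0.136, -0.016], "angular": [0, 0, 0]}, {"gripper": 0, "offset": [-0.15, -0.17, -0.019], "angular": [0, 0, 0]}]}}

```text
t: 0.6
eef_pos: [0.3131, 0.422, 0.3228]
tool_rot: [-0.0, 0.173, 0.985, -0.0]
contact_force: [0.7, -0.4, -0.1]
gripper_width: 0.997
grasp_force: 0.0
```

>>> {"name": "drive_tool", "arguments": {"deltas": [{"gripper": 0, "offset": [-0.03, -0.034, -0.004], "angular": [0, 0, 0]}, {"gripper": 0, "offset": [-0.06, -0.068, -0.008], "angular": [0, 0, 0]}, {"gripper": 0, "offset": [-0.09, -0.102, -0.012], "angular": [0, 0, 0]}, {"gripper": 0, "offset": [-0.12, -0.136, -0.016], "angular": [0, 0, 0]}, {"gripper": 0, "offset": [-0.15, -0.17, -0.019], "angular": [0, 0, 0]}]}}

```text
t: 1.1
eef_pos: [0.3962, 0.2111, 0.342]
tool_rot: [-0.0, 0.173, 0.985, 0.0]
contact_force: [1.3, 0.4, -0.8]
gripper_width: 0.999
grasp_force: 0.0
```

>>> {"name": "drive_tool", "arguments": {"deltas": [{"gripper": 0, "offset": [-0.03, -0.034, -0.004], "angular": [0, 0, -0.1]}, {"gripper": 0, "offset": [-0.06, -0.068, -0.008], "angular": [0, 0, -0.2]}, {"gripper": 0, "offset": [-0.09, -0.102, -0.012], "angular": [0, 0, -0.3]}, {"gripper": 0, "offset": [-0.12, -0.136, -0.016], "angular": [0, 0, -0.44]}, {"gripper": 0, "offset": [-0.153, -0.176, -0.019], "angular": [0, 0, -0.44]}]}}

```text
t: 1.6
eef_pos: [0.4796, -0.0039, 0.361]
tool_rot: [0.0, -0.002, 1.0, 0.0]
contact_force: [1.5, 0.9, 0.0]
gripper_width: 1.002
grasp_force: 0.0
```

Works well; tracking is tight. Wrist survey picture next.

```bash
python3 - <<'E'
from h import *
import json
m=optics.camera_model('wrist'); im=optics.read_camera('wrist'); o,r,y=now(); print(o['eef_pos'],y,o['joint_vel'].round(4))
im=optics.read_camera('wrist'); m=optics.camera_model('wrist')
cv2.imwrite('pics/w1.png',im); json.dump({k:(v.tolist() if hasattr(v,'tolist') else v) for k,v in m.items()},open('w1.json','w'))
cv2.imwrite('pics/w1b.png',cv2.resize(im,(800,600),interpolation=cv2.INTER_CUBIC))
E
```

```text
[ 0.48146335 -0.01275639  0.36189677] 89.45779623508467 [-0.0389 -0.0344 -0.0325  0.0383  0.0284  0.0006 -0.2463]
```

View pics/w1b.png

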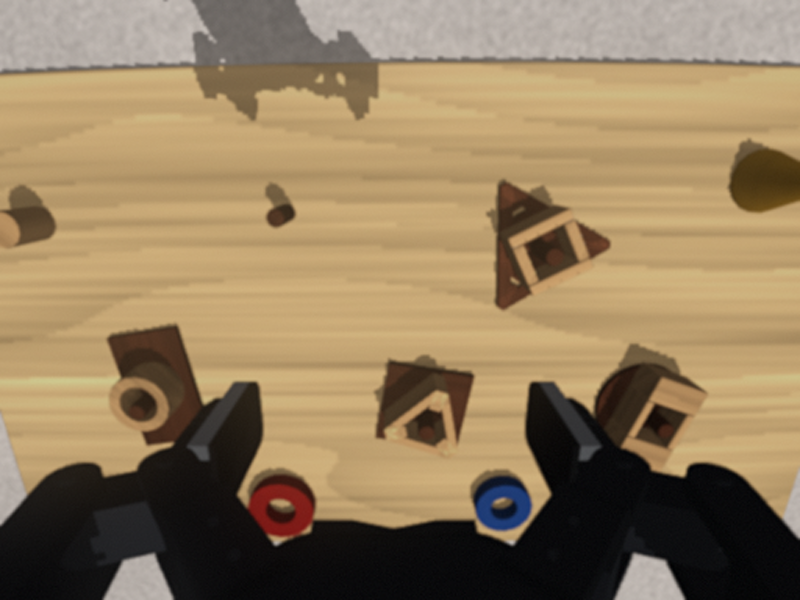

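The wrist view, in 800x600 pixels, shows all four shapes:
- ring at (140,403)
- square at (545,255)
- triangle at (428,425)
- oblong at (660,425)
- bare peg at (280,213) and the cone at (765,180)

Next I'll segment the hole rims at the top-face height and the walnut plates.

```bash
cat > seg.py <<'E'
from h import *
def holes(im,m,seeds,z=.060,S=4,out=None):
    vis=im.copy(); vis=cv2.resize(vis,None,fx=S,fy=S,interpolation=cv2.INTER_CUBIC); g=cv2.cvtColor(vis,cv2.COLOR_BGR2GRAY); res={}
    for n,(u,v,h) in seeds.items():
        u,v,h=int(u*S),int(v*S),int(h*S); x0,y0=max(u-h,0),max(v-h,0); w=g[y0:v+h,x0:u+h]
        t,b=cv2.threshold(w,0,255,cv2.THRESH_BINARY_INV+cv2.THRESH_OTSU); b=cv2.morphologyEx(b,cv2.MORPH_OPEN,np.ones((3,3)))
        k,l=cv2.connectedComponents(b); c=(l==l[v-y0,u-x0]).astype(np.uint8)
        c=max(cv2.findContours(c,cv2.RETR_EXTERNAL,cv2.CHAIN_APPROX_NONE)[0],key=cv2.contourArea)
        cv2.drawContours(vis,[c+np.array([x0,y0])],-1,(255,0,255),1)
        P=ray(m,(c.reshape(-1,2)+[x0,y0]+.5)/S-.5,z)[:,:2]; hull=cv2.convexHull(np.float32(P*1000))
        rc=cv2.minAreaRect(hull); M=cv2.moments(hull); tr=cv2.minEnclosingTriangle(hull)[1].reshape(-1,2)
        res[n]=dict(thr=t,cen=np.array([M['m10']/M['m00'],M['m01']/M['m00']]).round(1),rect=rc,area=round(M['m00']),tri=tr.round(1))
    if out: cv2.imwrite(out,vis)
    return res,vis
E
python3 - <<'E'
from seg import *
import json
m={k:np.array(v) if isinstance(v,list) else v for k,v in json.load(open('w1.json')).items()}
im=cv2.imread('pics/w1.png'); f=1.5625
s={'square':(548/f,252/f,28),'tri':(430/f,425/f,22),'oblong':(660/f,425/f,24),'ring':(140/f,405/f,18)}
r,vis=holes(im,m,s)
for n in r: print(n,r[n])
# walnut: dark, reddish
hsv=cv2.cvtColor(im,cv2.COLOR_BGR2HSV); b,g_,r_=cv2.split(im.astype(int))
w=((hsv[...,2]<110)&(r_-b>18)).astype(np.uint8); w[300:]=0
cs=cv2.findContours(w,cv2.RETR_EXTERNAL,cv2.CHAIN_APPROX_NONE)[0]
for c in cs:
    if cv2.contourArea(c)<60: continue
    P=np.float32(ray(m,c.reshape(-1,2),.024)[:,:2]*1000); cv2.drawContours(vis,[c*4],-1,(0,255,0),1)
    print(c.reshape(-1,2).mean(0).round(),cv2.minAreaRect(P),[x.round(1) for x in cv2.minEnclosingTriangle(P)[1].reshape(-1,2)])
cv2.imwrite('pics/w1seg.png',cv2.resize(vis[400:1220,250:1850],(800,410),interpolation=cv2.INTER_AREA))
E
```

```text
square {'thr': 107.0, 'cen': array([478.4, 120.6]), 'rect': ((478.4129943847656, 120.45429229736328), (36.281375885009766, 37.20634078979492), 26.313159942626953), 'area': 1334, 'tri': array([[477.1, 164.1],
       [508.9,  99.6],
       [432.5,  94.3]], dtype=float32)}
tri {'thr': 105.0, 'cen': array([642.3,  18.8]), 'rect': ((642.4981689453125, 16.78045082092285), (41.97330856323242, 37.11122131347656), 9.52829647064209), 'area': 1152, 'tri': array([[609.7,  30.1],
       [667.9,  39.9],
       [648.7, -13.1]], dtype=float32)}
oblong {'thr': 94.0, 'cen': array([644.9, 241. ]), 'rect': ((644.9310302734375, 240.97073364257812), (36.39429473876953, 39.87437057495117), 69.81190490722656), 'area': 1435, 'tri': array([[670.1, 287.9],
       [667.9, 213.3],
       [595.8, 239.5]], dtype=float32)}
ring {'thr': 99.0, 'cen': array([ 616.3, -249.4]), 'rect': ((616.3228759765625, -249.44073486328125), (34.844024658203125, 35.30244064331055), 0.11833164840936661), 'area': 983, 'tri': array([[ 595.7, -222.2],
       [ 652.7, -245.2],
       [ 602.5, -280.9]], dtype=float32)}
[273. 273.] ((666.44
[... 2034 characters left out ...]
dtype=float32)]
[ 18. 139.] ((446.3981628417969, -341.2305603027344), (40.1150016784668, 40.66657257080078), 12.644832611083984) [array([ 460.9, -309.4], dtype=float32), array([ 473.8, -380.7], dtype=float32), array([ 405.8, -346.4], dtype=float32)]
[330. 153.] ((481.51165771484375, 95.74990844726562), (63.498104095458984, 106.90753936767578), 70.73453521728516) [array([418.3,  78.9], dtype=float32), array([445.3, 142. ], dtype=float32), array([598.9,  88.3], dtype=float32)]
[489. 114.] ((418.7159729003906, 321.41015625), (53.7242431640625, 66.11946868896484), 5.373845100402832) [array([380.2, 287. ], dtype=float32), array([424.3, 397.1], dtype=float32), array([456.6, 289.9], dtype=float32)]
```

View pics/w1seg.png

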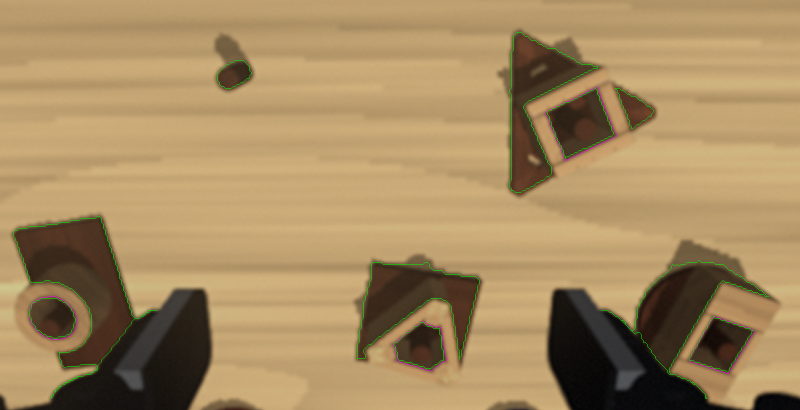

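All sizes check out: the square hole measures 36x37 mm, the oblong hole 36.4x39.9 mm and the ring hole 35 mm. The triangle tips sit about 120° apart. First I'll park the oblong on the bare peg.

```bash
cat >> h.py <<'E'
def chain(*wp):
    """plan from the present pose through waypoints (x,y,z,yaw) in mm/deg"""
    o,r,y=now(); s=(*o['eef_pos'],y); print('t',round(o['t'],1),'now',np.round(s,4),'tilt',np.degrees(np.arccos(-r.as_matrix()[2,2])).round(2))
    for g in wp:
        g=(g[0]/1e3,g[1]/1e3,g[2]/1e3,g[3]); a,b=plan(s,g); n=max(np.linalg.norm(a)/.05,abs(b[2])*45/8.59); print(g,a,'rz',b[2].round(3),'rows',n.round(1)); s=g
E
python3 -c "
from h import *
chain((645,241,200,69.8),(645,241,98,69.8),(645,241,200,69.8),(446.5,-107.5,200,69.8),(446.5,-107.5,94,69.8))"
```

```text
t 1.7 now [ 4.80500e-01 -9.40000e-03  3.61400e-01  8.93312e+01] tilt 0.16
(0.645, 0.241, 0.2, 69.8) [-0.1616  0.2523  0.1614] rz 0.434 rows 6.8
(0.645, 0.241, 0.098, 69.8) [0.    0.    0.102] rz 0.0 rows 2.0
(0.645, 0.241, 0.2, 69.8) [ 0.     0.    -0.102] rz 0.0 rows 2.0
(0.4465, -0.1075, 0.2, 69.8) [ 0.066  -0.3956  0.    ] rz 0.0 rows 8.0
(0.4465, -0.1075, 0.094, 69.8) [0.    0.    0.106] rz 0.0 rows 2.1
```

>>> {"name": "drive_tool", "arguments": {"deltas": [{"gripper": 0, "offset": [-0.023, 0.036, 0.023], "angular": [0, 0, 0]}, {"gripper": 0, "offset": [-0.046, 0.072, 0.046], "angular": [0, 0, 0]}, {"gripper": 0, "offset": [-0.069, 0.108, 0.069], "angular": [0, 0, 0]}, {"gripper": 0, "offset": [-0.092, 0.144, 0.092], "angular": [0, 0, 0]}, {"gripper": 0, "offset": [-0.115, 0.18, 0.115], "angular": [0, 0, 0]}]}}

```text
t: 2.2
eef_pos: [0.5949, 0.1793, 0.2443]
tool_rot: [-0.0, 0.001, 1.0, 0.0]
contact_force: [-0.3, -0.8, 0.6]
gripper_width: 0.998
grasp_force: 0.0
```

>>> {"name": "drive_tool", "arguments": {"deltas": [{"gripper": 0, "offset": [-0.023, 0.036, 0.023], "angular": [0, 0, 0.15]}, {"gripper": 0, "offset": [-0.047, 0.072, 0.046], "angular": [0, 0, 0.3]}, {"gripper": 0, "offset": [-0.047, 0.072, 0.046], "angular": [0, 0, 0.434]}, {"gripper": 0, "offset": [-0.047, 0.072, 0.046], "angular": [0, 0, 0.434]}, {"gripper": 0, "offset": [-0.047, 0.072, 0.046], "angular": [0, 0, 0.434]}]}}

```text
t: 2.7
eef_pos: [0.6415, 0.2485, 0.1998]
tool_rot: [-0.0, 0.169, 0.986, -0.0]
contact_force: [0.1, -0.6, 0.0]
gripper_width: 1.002
grasp_force: 0.0
```

```bash
python3 - <<'E'
from seg import *
m=optics.camera_model('wrist'); im=optics.read_camera('wrist')
p=proj(m,[[.645,.241,.06],[.466,.0,.06]]).round(1); print(p)
cv2.imwrite('pics/w2.png',im)
chain((645,241,98,69.8))
E
```

```text
[[ 244.2  213.4]
 [-140.3  100.8]]
t 2.8 now [ 0.6417  0.2481  0.2004 70.4533] tilt 0.03
(0.645, 0.241, 0.098, 69.8) [-0.0055 -0.0056  0.1024] rz 0.015 rows 2.1
```

View pics/w2.png

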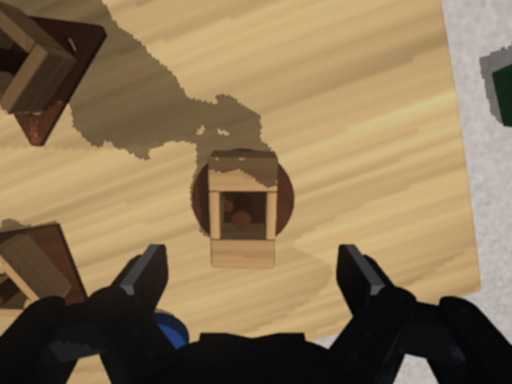

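The near view shows the oblong squarely between the fingers, with its hole at about (243,215) against a predicted (244,213). I'll descend and grip.

>>> {"name": "drive_tool", "arguments": {"deltas": [{"gripper": 0, "offset": [-0.005, -0.006, 0.04], "angular": [0, 0, 0.015]}, {"gripper": 0, "offset": [-0.005, -0.006, 0.08], "angular": [0, 0, 0.015]}, {"gripper": 0, "offset": [-0.005, -0.006, 0.102], "angular": [0, 0, 0.015]}, {"gripper": 0, "offset": [-0.005, -0.006, 0.102], "angular": [0, 0, 0.015]}, {"gripper": 200, "offset": [-0.005, -0.006, 0.102], "angular": [0, 0, 0.015]}], "grip_force": 40}}

```text
t: 3.25
eef_pos: [0.645, 0.2411, 0.0993]
tool_rot: [0.001, 0.176, 0.984, 0.0]
contact_force: [0.7, -0.1, 1.8]
gripper_width: 0.858
grasp_force: 0.0
```

>>> {"name": "drive_tool", "arguments": {"deltas": [{"gripper": 200, "offset": [0, 0, 0], "angular": [0, 0, 0]}, {"gripper": 200, "offset": [0, 0, 0], "angular": [0, 0, 0]}, {"gripper": 200, "offset": [0, 0, 0], "angular": [0, 0, 0]}, {"gripper": 200, "offset": [0, 0, 0], "angular": [0, 0, 0]}, {"gripper": 200, "offset": [0, 0, 0], "angular": [0, 0, 0]}]}}

```text
t: 3.75
eef_pos: [0.6458, 0.2421, 0.1004]
tool_rot: [0.002, 0.176, 0.984, 0.001]
contact_force: [-2.0, -1.3, 7.7]
gripper_width: 0.603
grasp_force: 43.3
```

>>> {"name": "drive_tool", "arguments": {"deltas": [{"gripper": 200, "offset": [0, 0, -0.04], "angular": [0, 0, 0]}, {"gripper": 200, "offset": [0, 0, -0.08], "angular": [0, 0, 0]}, {"gripper": 200, "offset": [0, 0, -0.102], "angular": [0, 0, 0]}, {"gripper": 200, "offset": [0, 0, -0.102], "angular": [0, 0, 0]}, {"gripper": 200, "offset": [0, 0, -0.102], "angular": [0, 0, 0]}]}}

```text
t: 4.25
eef_pos: [0.6444, 0.2421, 0.2006]
tool_rot: [0.0, 0.176, 0.984, 0.001]
contact_force: [-0.2, -0.6, -0.1]
gripper_width: 0.607
grasp_force: 42.3
```

```bash
python3 - <<'E'
from seg import *
m=optics.camera_model('wrist'); im=optics.read_camera('wrist'); cv2.imwrite('pics/w3.png',im)
o,_,_=now(); print(o['gripper_width'],o['contact_force'])
chain((446.5,-107.5,200,69.8),(446.5,-107.5,94,69.8))
E
```

```text
0.6028002087561576 [-0.91753073  0.58449012 -2.3202442 ]
t 4.3 now [ 0.6438  0.2419  0.1993 69.742 ] tilt 0.05
(0.4465, -0.1075, 0.2, 69.8) [ 0.0641 -0.3961 -0.0007] rz -0.001 rows 8.0
(0.4465, -0.1075, 0.094, 69.8) [0.    0.    0.106] rz 0.0 rows 2.1
```

View pics/w3.png

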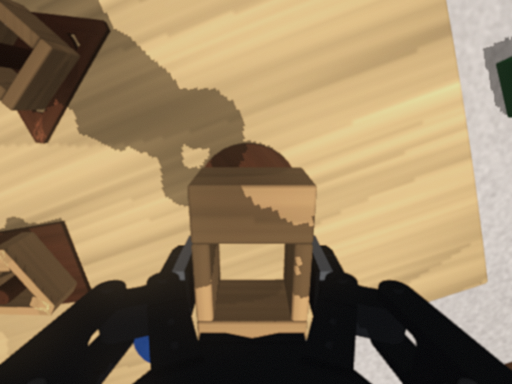

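The view shows the oblong held level and clear of the round plate's peg. I'll carry it to the bare peg and look there before lowering.

>>> {"name": "drive_tool", "arguments": {"deltas": [{"gripper": 200, "offset": [0.008, -0.048, 0], "angular": [0, 0, 0]}, {"gripper": 200, "offset": [0.016, -0.096, 0], "angular": [0, 0, 0]}, {"gripper": 200, "offset": [0.024, -0.144, 0], "angular": [0, 0, 0]}, {"gripper": 200, "offset": [0.032, -0.192, 0], "angular": [0, 0, 0]}, {"gripper": 200, "offset": [0.04, -0.24, 0], "angular": [0, 0, 0]}]}}

```text
t: 4.8
eef_pos: [0.5216, 0.0291, 0.1985]
tool_rot: [-0.001, 0.176, 0.984, -0.001]
contact_force: [0.6, -0.6, 0.0]
gripper_width: 0.603
grasp_force: 42.4
```

>>> {"name": "drive_tool", "arguments": {"deltas": [{"gripper": 200, "offset": [0.008, -0.048, 0], "angular": [0, 0, 0]}, {"gripper": 200, "offset": [0.016, -0.096, 0], "angular": [0, 0, 0]}, {"gripper": 200, "offset": [0.024, -0.144, 0], "angular": [0, 0, 0]}, {"gripper": 200, "offset": [0.024, -0.156, 0], "angular": [0, 0, 0]}, {"gripper": 200, "offset": [0.024, -0.156, 0], "angular": [0, 0, 0]}]}}

```text
t: 5.3
eef_pos: [0.4455, -0.1092, 0.1991]
tool_rot: [-0.001, 0.178, 0.984, -0.0]
contact_force: [0.5, 1.2, -0.9]
gripper_width: 0.604
grasp_force: 42.4
```

```bash
python3 - <<'E'
from seg import *
m=optics.camera_model('wrist'); im=optics.read_camera('wrist'); 
print(proj(m,[[.4465,-.1075,.064],[.4465,-.1075,.018]]).round(1))
t=optics.read_camera('top'); tm=optics.camera_model('top'); print(proj(tm,[[.4465,-.1075,.064]]).round(1))
cv2.imwrite('pics/w4.png',im); cv2.imwrite('pics/t4.png',t)
chain((446.5,-107.5,94,69.8))
E
```

```text
[[254.5 209.1]
 [254.1 191.7]]
[[347.  197.2]]
t 5.4 now [ 0.4475 -0.1065  0.1993 69.7579] tilt 0.04
(0.4465, -0.1075, 0.094, 69.8) [ 0.0006 -0.0013  0.1053] rz -0.001 rows 2.1
```

View pics/w4.png

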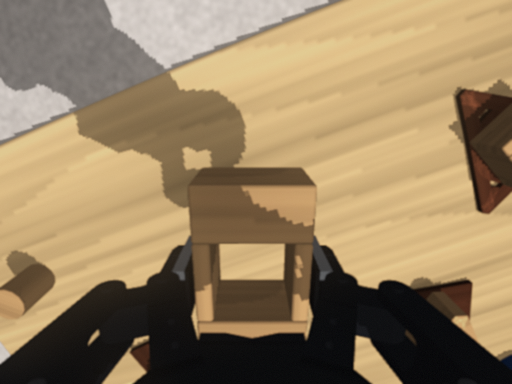

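```bash
python3 - <<'E'
from seg import *
im=cv2.imread('pics/top0.png'); m=optics.camera_model('top'); h=cv2.cvtColor(im,cv2.COLOR_BGR2HSV)
w=(h[...,2]<110).astype(np.uint8); sub=np.zeros_like(w); sub[185:212,335:360]=w[185:212,335:360]
k,l,st,ce=cv2.connectedComponentsWithStats(sub); print(st,ce)
for z in (.03,.041,.06): print(z,[ray(m,[c],z)[0].round(4) for c in ce[1:]])
E
```

```text
[[     0      0    512    384 196543]
 [   343    195      8     12     65]] [[255.46976489 191.49724997]
 [346.92307692 199.81538462]]
0.03 [array([ 0.4422, -0.1133,  0.03  ])]
0.041 [array([ 0.4411, -0.1113,  0.041 ])]
0.06 [array([ 0.4392, -0.1079,  0.06  ])]
```

>>> {"name": "drive_tool", "arguments": {"deltas": [{"gripper": 200, "offset": [0.002, -0.002, 0.03], "angular": [0, 0, 0]}, {"gripper": 200, "offset": [0.002, -0.002, 0.05], "angular": [0, 0, 0]}, {"gripper": 200, "offset": [0.002, -0.002, 0.06], "angular": [0, 0, 0]}, {"gripper": 200, "offset": [0.002, -0.002, 0.07], "angular": [0, 0, 0]}, {"gripper": 200, "offset": [0.002, -0.002, 0.08], "angular": [0, 0, 0]}]}}

```text
t: 5.9
eef_pos: [0.4454, -0.1079, 0.1193]
tool_rot: [0.0, 0.175, 0.985, 0.0]
contact_force: [-0.3, 0.6, -0.7]
gripper_width: 0.599
grasp_force: 42.5
```

Peg entered freely. I'll lower it the rest of the way, release and rise.

>>> {"name": "drive_tool", "arguments": {"deltas": [{"gripper": 200, "offset": [0, 0, 0.012], "angular": [0, 0, 0]}, {"gripper": 200, "offset": [0, 0, 0.024], "angular": [0, 0, 0]}, {"gripper": 200, "offset": [0, 0, 0.024], "angular": [0, 0, 0]}, {"gripper": 0, "offset": [0, 0, 0.024], "angular": [0, 0, 0]}, {"gripper": 0, "offset": [0, 0, 0.024], "angular": [0, 0, 0]}]}}

```text
t: 6.4
eef_pos: [0.4447, -0.1087, 0.0959]
tool_rot: [0.0, 0.176, 0.984, 0.0]
contact_force: [-0.4, -1.1, -0.2]
gripper_width: 0.91
grasp_force: 0.0
```

>>> {"name": "drive_tool", "arguments": {"deltas": [{"gripper": 0, "offset": [0, 0, 0], "angular": [0, 0, 0]}, {"gripper": 0, "offset": [0, 0, 0], "angular": [0, 0, 0]}, {"gripper": 0, "offset": [0, 0, -0.03], "angular": [0, 0, 0]}, {"gripper": 0, "offset": [0, 0, -0.07], "angular": [0, 0, 0]}, {"gripper": 0, "offset": [0, 0, -0.115], "angular": [0, 0, 0]}]}}

```text
t: 6.9
eef_pos: [0.4438, -0.1086, 0.2115]
tool_rot: [-0.001, 0.176, 0.984, -0.0]
contact_force: [1.6, 0.7, 1.2]
gripper_width: 1.002
grasp_force: 0.0
```

```bash
python3 - <<'E'
from seg import *
m=optics.camera_model('wrist'); im=optics.read_camera('wrist'); cv2.imwrite('pics/w5.png',im)
p=proj(m,[[.4454,-.108,.054]])[0]; print(p)
r,v=holes(im,m,{'ob':(p[0],p[1],45)},z=.054); print(r)
t=optics.read_camera('top'); cv2.imwrite('pics/t5.png',t); tm=optics.camera_model('top')
h=cv2.cvtColor(t,cv2.COLOR_BGR2HSV).astype(int); w=((h[...,2]<95)).astype(np.uint8)
c=proj(tm,[[.642,.238,.024]])[0].astype(int); s=np.zeros_like(w); a,b=c[1]-25,c[0]-25; s[a:a+50,b:b+50]=w[a:a+50,b:b+50]
for c in cv2.findContours(s,cv2.RETR_EXTERNAL,cv2.CHAIN_APPROX_NONE)[0]:
  if cv2.contourArea(c)>100: P=np.float32(ray(tm,c.reshape(-1,2),.024)[:,:2]*1000); print(cv2.minEnclosingCircle(P),cv2.fitEllipse(P))
chain((616.3,-249.4,200,69.8))
E
```

```text
[253.27654129 201.01426987]
{'ob': {'thr': 111.0, 'cen': array([ 446.6, -109.3]), 'rect': ((446.53582763671875, -109.26303100585938), (38.21871566772461, 41.73246383666992), 69.56795501708984), 'area': 1578, 'tri': array([[ 465.9,  -55.8],
       [ 478.5, -141.6],
       [ 402.8, -113.4]], dtype=float32)}}
((644.5975952148438, 238.66673278808594), 45.57171630859375) ((644.6224365234375, 238.4825897216797), (87.12630462646484, 88.91024780273438), 128.6991729736328)
t 7.0 now [ 0.4473 -0.1093  0.2156 69.6938] tilt 0.55
(0.6163, -0.2494, 0.2, 69.8) [-0.2071 -0.0727  0.0156] rz -0.002 rows 4.4
```

Oblong parked flat at (446.5, -109.3). The round peg's centre is at (644.6, 238.6), with a plate radius of 45.6 mm that matches. Ring next.

>>> {"name": "drive_tool", "arguments": {"deltas": [{"gripper": 0, "offset": [-0.045, -0.016, 0.003], "angular": [0, 0, 0]}, {"gripper": 0, "offset": [-0.09, -0.032, 0.006], "angular": [0, 0, 0]}, {"gripper": 0, "offset": [-0.135, -0.048, 0.01], "angular": [0, 0, 0]}, {"gripper": 0, "offset": [-0.18, -0.064, 0.014], "angular": [0, 0, 0]}, {"gripper": 0, "offset": [-0.207, -0.073, 0.015], "angular": [0, 0, 0]}]}}

```text
t: 7.5
eef_pos: [0.6151, -0.2511, 0.1948]
tool_rot: [0.0, 0.176, 0.984, -0.0]
contact_force: [-0.1, 0.1, 0.1]
gripper_width: 1.001
grasp_force: 0.0
```

```bash
python3 - <<'E'
from seg import *
import time
optics.read_camera('wrist'); im=optics.read_camera('wrist'); m=optics.camera_model('wrist'); cv2.imwrite('pics/w6.png',im)
p=proj(m,[[.6163,-.2494,.06]])[0]; print(p)
r,v=holes(im,m,{'ring':(p[0],p[1],28)}); print(r)
chain((616.3,-249.4,98,69.8))
E
```

```text
[255.36179411 208.40868218]
{'ring': {'thr': 100.0, 'cen': array([ 617.4, -252.8]), 'rect': ((617.4439086914062, -252.8019561767578), (35.635711669921875, 35.668251037597656), 29.70733070373535), 'area': 1001, 'tri': array([[ 640.6, -281.2],
       [ 583.2, -258.3],
       [ 629.7, -219.6]], dtype=float32)}}
t 7.6 now [ 0.6152 -0.2516  0.195  69.6178] tilt 0.14
(0.6163, -0.2494, 0.098, 69.8) [-0.0002  0.0024  0.097 ] rz -0.004 rows 1.9
```

>>> {"name": "drive_tool", "arguments": {"deltas": [{"gripper": 0, "offset": [-0.002, 0, 0.04], "angular": [0, 0, 0]}, {"gripper": 0, "offset": [-0.002, 0, 0.08], "angular": [0, 0, 0]}, {"gripper": 0, "offset": [-0.002, 0, 0.096], "angular": [0, 0, 0]}, {"gripper": 0, "offset": [-0.002, 0, 0.096], "angular": [0, 0, 0]}, {"gripper": 200, "offset": [-0.002, 0, 0.096], "angular": [0, 0, 0]}]}}

```text
t: 8.1
eef_pos: [0.6156, -0.2496, 0.101]
tool_rot: [0.0, 0.176, 0.984, -0.0]
contact_force: [0.6, -0.4, -0.3]
gripper_width: 0.859
grasp_force: 0.0
```

>>> {"name": "drive_tool", "arguments": {"deltas": [{"gripper": 200, "offset": [0, 0, 0], "angular": [0, 0, 0]}, {"gripper": 200, "offset": [0, 0, 0], "angular": [0, 0, 0]}, {"gripper": 200, "offset": [0, 0, 0], "angular": [0, 0, 0]}, {"gripper": 200, "offset": [0, 0, 0], "angular": [0, 0, 0]}, {"gripper": 200, "offset": [0, 0, 0], "angular": [0, 0, 0]}]}}

```text
t: 8.6
eef_pos: [0.6166, -0.2502, 0.1024]
tool_rot: [0.002, 0.176, 0.984, -0.0]
contact_force: [-1.4, 0.7, 7.1]
gripper_width: 0.672
grasp_force: 43.1
```

>>> {"name": "drive_tool", "arguments": {"deltas": [{"gripper": 200, "offset": [0, 0, -0.04], "angular": [0, 0, 0]}, {"gripper": 200, "offset": [0, 0, -0.08], "angular": [0, 0, 0]}, {"gripper": 200, "offset": [0, 0, -0.11], "angular": [0, 0, 0]}, {"gripper": 200, "offset": [0, 0, -0.11], "angular": [0, 0, 0]}, {"gripper": 200, "offset": [0, 0, -0.11], "angular": [0, 0, 0]}]}}

```text
t: 9.1
eef_pos: [0.6158, -0.2495, 0.2113]
tool_rot: [0.001, 0.176, 0.984, 0.0]
contact_force: [-0.1, 0.3, -1.0]
gripper_width: 0.674
grasp_force: 43.2
```

```bash
python3 - <<'E'
from seg import *
chain((644.6,238.6,205,69.8))
E
```

```text
t 9.1 now [ 0.6158 -0.2495  0.2113 69.7339] tilt 0.16
(0.6446000000000001, 0.2386, 0.205, 69.8) [0.142  0.4679 0.0063] rz -0.001 rows 9.8
```

>>> {"name": "drive_tool", "arguments": {"deltas": [{"gripper": 200, "offset": [0.014, 0.046, 0], "angular": [0, 0, 0]}, {"gripper": 200, "offset": [0.028, 0.093, 0], "angular": [0, 0, 0]}, {"gripper": 200, "offset": [0.042, 0.139, 0], "angular": [0, 0, 0]}, {"gripper": 200, "offset": [0.056, 0.186, 0], "angular": [0, 0, 0]}, {"gripper": 200, "offset": [0.07, 0.232, 0], "angular": [0, 0, 0]}]}}

```text
t: 9.6
eef_pos: [0.6291, -0.0054, 0.2085]
tool_rot: [-0.001, 0.176, 0.984, -0.0]
contact_force: [1.3, 0.5, -1.0]
gripper_width: 0.672
grasp_force: 43.2
```

>>> {"name": "drive_tool", "arguments": {"deltas": [{"gripper": 200, "offset": [0.014, 0.046, 0], "angular": [0, 0, 0]}, {"gripper": 200, "offset": [0.028, 0.093, 0], "angular": [0, 0, 0]}, {"gripper": 200, "offset": [0.042, 0.139, 0], "angular": [0, 0, 0]}, {"gripper": 200, "offset": [0.056, 0.186, 0], "angular": [0, 0, 0]}, {"gripper": 200, "offset": [0.072, 0.236, 0], "angular": [0, 0, 0]}]}}

```text
t: 10.1
eef_pos: [0.6433, 0.2379, 0.2084]
tool_rot: [-0.001, 0.176, 0.984, -0.001]
contact_force: [1.6, -0.3, -0.3]
gripper_width: 0.677
grasp_force: 43.2
```

```bash
python3 - <<'E'
from seg import *
optics.read_camera('wrist')
chain((644.6,238.6,102,69.8))
E
```

```text
t 10.2 now [ 0.642   0.2507  0.2077 70.3922] tilt 0.4
(0.6446000000000001, 0.2386, 0.102, 69.8) [-0.0065 -0.0105  0.1057] rz 0.013 rows 2.1
```

That is settling overshoot, so I'll hold and then lower part-way.

>>> {"name": "drive_tool", "arguments": {"deltas": [{"gripper": 200, "offset": [0, 0, 0], "angular": [0, 0, 0]}, {"gripper": 200, "offset": [0, 0, 0.02], "angular": [0, 0, 0]}, {"gripper": 200, "offset": [0, 0, 0.04], "angular": [0, 0, 0]}, {"gripper": 200, "offset": [0, 0, 0.045], "angular": [0, 0, 0]}, {"gripper": 200, "offset": [0, 0, 0.045], "angular": [0, 0, 0]}]}}

```text
t: 10.65
eef_pos: [0.6435, 0.2349, 0.1634]
tool_rot: [-0.001, 0.177, 0.984, -0.001]
contact_force: [0.3, -0.4, -0.1]
gripper_width: 0.672
grasp_force: 43.2
```

```bash
python3 - <<'E'
from seg import *
chain((644.6,238.6,102,69.8))
E
```

```text
t 10.7 now [ 0.6435  0.2349  0.1634 69.6543] tilt 0.18
(0.6446000000000001, 0.2386, 0.102, 69.8) [0.0002 0.0039 0.0614] rz -0.003 rows 1.2
```

>>> {"name": "drive_tool", "arguments": {"deltas": [{"gripper": 200, "offset": [0, 0.003, 0.01], "angular": [0, 0, 0]}, {"gripper": 200, "offset": [0, 0.003, 0.02], "angular": [0, 0, 0]}, {"gripper": 200, "offset": [0, 0.003, 0.03], "angular": [0, 0, 0]}, {"gripper": 200, "offset": [0, 0.003, 0.04], "angular": [0, 0, 0]}, {"gripper": 200, "offset": [0, 0.003, 0.045], "angular": [0, 0, 0]}]}}

```text
t: 11.15
eef_pos: [0.6446, 0.2388, 0.1183]
tool_rot: [-0.001, 0.176, 0.984, -0.0]
contact_force: [0.5, 0.3, -1.0]
gripper_width: 0.67
grasp_force: 43.2
```

>>> {"name": "drive_tool", "arguments": {"deltas": [{"gripper": 200, "offset": [0, 0, 0.008], "angular": [0, 0, 0]}, {"gripper": 200, "offset": [0, 0, 0.015], "angular": [0, 0, 0]}, {"gripper": 200, "offset": [0, 0, 0.015], "angular": [0, 0, 0]}, {"gripper": 0, "offset": [0, 0, 0.015], "angular": [0, 0, 0]}, {"gripper": 0, "offset": [0, 0, 0.015], "angular": [0, 0, 0]}]}}

```text
t: 11.65
eef_pos: [0.6456, 0.2391, 0.1053]
tool_rot: [0.0, 0.176, 0.984, 0.0]
contact_force: [-0.5, -1.0, -0.1]
gripper_width: 0.979
grasp_force: 0.0
```

>>> {"name": "drive_tool", "arguments": {"deltas": [{"gripper": 0, "offset": [0, 0, 0], "angular": [0, 0, 0]}, {"gripper": 0, "offset": [0, 0, 0], "angular": [0, 0, 0]}, {"gripper": 0, "offset": [0, 0, -0.03], "angular": [0, 0, 0]}, {"gripper": 0, "offset": [0, 0, -0.07], "angular": [0, 0, 0]}, {"gripper": 0, "offset": [0, 0, -0.11], "angular": [0, 0, 0]}]}}

```text
t: 12.15
eef_pos: [0.6449, 0.2389, 0.2158]
tool_rot: [-0.0, 0.176, 0.984, -0.0]
contact_force: [1.0, -0.2, 0.4]
gripper_width: 0.997
grasp_force: 0.0
```

>>> {"name": "drive_tool", "arguments": {"deltas": [{"gripper": 0, "offset": [0, 0, 0], "angular": [0, 0, 0]}, {"gripper": 0, "offset": [0, 0, 0], "angular": [0, 0, 0]}]}}

```text
t: 12.35
eef_pos: [0.6457, 0.2392, 0.2161]
tool_rot: [0.001, 0.176, 0.984, 0.001]
contact_force: [0.2, -0.6, -0.2]
gripper_width: 1.006
grasp_force: 0.0
```

```bash
python3 - <<'E'
from seg import *
m=optics.camera_model('wrist'); im=optics.read_camera('wrist'); cv2.imwrite('pics/w7.png',im)
p=proj(m,[[.6446,.2386,.06]])[0]; r,v=holes(im,m,{'ring':(p[0],p[1],28)}); print(r)
t=optics.read_camera('top'); cv2.imwrite('pics/t7.png',t); tm=optics.camera_model('top')
h=cv2.cvtColor(t,cv2.COLOR_BGR2HSV).astype(int); w=((h[...,2]<95)).astype(np.uint8)
c=proj(tm,[[.616,-.249,.024]])[0].astype(int); s=np.zeros_like(w); a,b=c[1]-30,c[0]-30; s[a:a+60,b:b+60]=w[a:a+60,b:b+60]
for c in cv2.findContours(s,cv2.RETR_EXTERNAL,cv2.CHAIN_APPROX_NONE)[0]:
  if cv2.contourArea(c)>100: P=np.float32(ray(tm,c.reshape(-1,2),.024)[:,:2]*1000); print(cv2.minAreaRect(P))
chain((446.5,-109.3,200,69.8),(446.5,-109.3,93,69.8))
E
```

```text
{'ring': {'thr': 97.0, 'cen': array([649.1, 237.5]), 'rect': ((649.0628051757812, 237.58114624023438), (35.60917282104492, 35.780006408691406), 28.6176700592041), 'area': 1003, 'tri': array([[627.2, 263.8],
       [683.8, 244.2],
       [636.2, 202.5]], dtype=float32)}}
((622.3671875, -251.12887573242188), (121.91481018066406, 70.36317443847656), 8.831762313842773)
t 12.4 now [ 0.6444  0.2391  0.2137 69.7398] tilt 0.11
(0.4465, -0.1093, 0.2, 69.8) [ 0.0651 -0.3954  0.0137] rz -0.001 rows 8.0
(0.4465, -0.1093, 0.093, 69.8) [0.    0.    0.107] rz 0.0 rows 2.1
```

Ring is down, with the same apparent hole size as when seated. The oblong plate's centre is at (622.4, -251.1), measuring 122x70 mm, which matches. Back to the oblong.

>>> {"name": "drive_tool", "arguments": {"deltas": [{"gripper": 0, "offset": [0.008, -0.048, 0], "angular": [0, 0, 0]}, {"gripper": 0, "offset": [0.016, -0.096, 0], "angular": [0, 0, 0]}, {"gripper": 0, "offset": [0.024, -0.144, 0], "angular": [0, 0, 0]}, {"gripper": 0, "offset": [0.032, -0.192, 0], "angular": [0, 0, 0]}, {"gripper": 0, "offset": [0.04, -0.24, 0], "angular": [0, 0, 0]}]}}

```text
t: 12.95
eef_pos: [0.5225, 0.0263, 0.2134]
tool_rot: [-0.001, 0.176, 0.984, -0.001]
contact_force: [1.0, -1.0, 0.9]
gripper_width: 1.001
grasp_force: 0.0
```

>>> {"name": "drive_tool", "arguments": {"deltas": [{"gripper": 0, "offset": [0.008, -0.048, 0.005], "angular": [0, 0, 0]}, {"gripper": 0, "offset": [0.016, -0.096, 0.01], "angular": [0, 0, 0]}, {"gripper": 0, "offset": [0.025, -0.135, 0.014], "angular": [0, 0, 0]}, {"gripper": 0, "offset": [0.025, -0.155, 0.014], "angular": [0, 0, 0]}, {"gripper": 0, "offset": [0.025, -0.155, 0.014], "angular": [0, 0, 0]}]}}

```text
t: 13.45
eef_pos: [0.4449, -0.1116, 0.1998]
tool_rot: [-0.001, 0.179, 0.984, -0.001]
contact_force: [0.8, 0.2, 0.4]
gripper_width: 1.003
grasp_force: 0.0
```

>>> {"name": "drive_tool", "arguments": {"deltas": [{"gripper": 0, "offset": [0, 0, 0], "angular": [0, 0, 0]}, {"gripper": 0, "offset": [0, 0, 0], "angular": [0, 0, 0]}]}}

```text
t: 13.65
eef_pos: [0.4479, -0.1077, 0.2004]
tool_rot: [-0.0, 0.175, 0.985, 0.0]
contact_force: [0.3, 0.7, -0.0]
gripper_width: 1.0
grasp_force: 0.0
```

```bash
python3 - <<'E'
from seg import *
m=optics.camera_model('wrist'); im=optics.read_camera('wrist'); cv2.imwrite('pics/w8.png',im)
p=proj(m,[[.4465,-.1093,.054]])[0]; r,v=holes(im,m,{'ob':(p[0],p[1],45)},z=.054); print(r)
chain((446.5,-109.3,93,69.8))
E
```

```text
{'ob': {'thr': 112.0, 'cen': array([ 437.7, -112.2]), 'rect': ((439.6827392578125, -111.86351013183594), (57.87044906616211, 60.86951446533203), 69.7976303100586), 'area': 3255, 'tri': array([[ 520.1, -125.9],
       [ 387.4, -165.8],
       [ 423.1,  -68.7]], dtype=float32)}}
t 13.7 now [ 0.4479 -0.1077  0.2004 69.8627] tilt 0.03
(0.4465, -0.1093, 0.093, 69.8) [ 0.0008 -0.002   0.1074] rz 0.001 rows 2.1
```

Here the mask leaked into the shadow, so I'll keep the earlier clean fit. Descend, grip and lift.

>>> {"name": "drive_tool", "arguments": {"deltas": [{"gripper": 0, "offset": [0.001, -0.002, 0.04], "angular": [0, 0, 0]}, {"gripper": 0, "offset": [0.001, -0.002, 0.08], "angular": [0, 0, 0]}, {"gripper": 0, "offset": [0.001, -0.002, 0.105], "angular": [0, 0, 0]}, {"gripper": 0, "offset": [0.001, -0.002, 0.105], "angular": [0, 0, 0]}, {"gripper": 200, "offset": [0.001, -0.002, 0.105], "angular": [0, 0, 0]}]}}

```text
t: 14.2
eef_pos: [0.4461, -0.1101, 0.0959]
tool_rot: [-0.0, 0.176, 0.984, -0.0]
contact_force: [-0.0, -0.3, 0.4]
gripper_width: 0.856
grasp_force: 0.0
```

>>> {"name": "drive_tool", "arguments": {"deltas": [{"gripper": 200, "offset": [0, 0, 0], "angular": [0, 0, 0]}, {"gripper": 200, "offset": [0, 0, 0], "angular": [0, 0, 0]}, {"gripper": 200, "offset": [0, 0, 0], "angular": [0, 0, 0]}, {"gripper": 200, "offset": [0, 0, 0], "angular": [0, 0, 0]}, {"gripper": 200, "offset": [0, 0, 0], "angular": [0, 0, 0]}]}}

```text
t: 14.7
eef_pos: [0.4469, -0.1104, 0.0972]
tool_rot: [0.001, 0.176, 0.984, 0.0]
contact_force: [-0.9, 0.9, 8.2]
gripper_width: 0.599
grasp_force: 42.5
```

>>> {"name": "drive_tool", "arguments": {"deltas": [{"gripper": 200, "offset": [0, 0, -0.04], "angular": [0, 0, 0]}, {"gripper": 200, "offset": [0, 0, -0.08], "angular": [0, 0, 0]}, {"gripper": 200, "offset": [0, 0, -0.11], "angular": [0, 0, 0]}, {"gripper": 200, "offset": [0, 0, -0.11], "angular": [0, 0, 0]}, {"gripper": 200, "offset": [0, 0, -0.11], "angular": [0, 0, 0]}]}}

```text
t: 15.2
eef_pos: [0.4461, -0.1101, 0.2065]
tool_rot: [0.001, 0.176, 0.984, 0.001]
contact_force: [0.2, 0.8, -1.4]
gripper_width: 0.6
grasp_force: 42.8
```

```bash
python3 - <<'E'
from seg import *
chain((622.4,-251.1,205,69.8))
E
```

```text
t 15.2 now [ 0.4461 -0.1101  0.2065 69.7626] tilt 0.15
(0.6224, -0.2511, 0.205, 69.8) [-0.2142 -0.0713  0.0015] rz -0.001 rows 4.5
```

>>> {"name": "drive_tool", "arguments": {"deltas": [{"gripper": 200, "offset": [-0.045, -0.015, 0], "angular": [0, 0, 0]}, {"gripper": 200, "offset": [-0.09, -0.03, 0], "angular": [0, 0, 0]}, {"gripper": 200, "offset": [-0.135, -0.045, 0], "angular": [0, 0, 0]}, {"gripper": 200, "offset": [-0.18, -0.06, 0], "angular": [0, 0, 0]}, {"gripper": 200, "offset": [-0.214, -0.071, 0], "angular": [0, 0, 0]}]}}

```text
t: 15.7
eef_pos: [0.6229, -0.2529, 0.2035]
tool_rot: [-0.001, 0.176, 0.984, -0.0]
contact_force: [-0.3, 0.4, -0.5]
gripper_width: 0.603
grasp_force: 42.7
```

>>> {"name": "drive_tool", "arguments": {"deltas": [{"gripper": 200, "offset": [0, 0, 0], "angular": [0, 0, 0]}, {"gripper": 200, "offset": [0, 0, 0.02], "angular": [0, 0, 0]}, {"gripper": 200, "offset": [0, 0, 0.04], "angular": [0, 0, 0]}, {"gripper": 200, "offset": [0, 0, 0.045], "angular": [0, 0, 0]}, {"gripper": 200, "offset": [0, 0, 0.045], "angular": [0, 0, 0]}]}}

```text
t: 16.2
eef_pos: [0.6206, -0.2505, 0.1589]
tool_rot: [-0.002, 0.176, 0.984, 0.0]
contact_force: [-0.8, -0.4, -0.8]
gripper_width: 0.603
grasp_force: 42.7
```

```bash
python3 - <<'E'
from seg import *
chain((622.4,-251.1,105,69.8))
E
```

```text
t 16.2 now [ 0.6206 -0.2505  0.1589 69.725 ] tilt 0.22
(0.6224, -0.2511, 0.105, 69.8) [-0.0018  0.0001  0.0539] rz -0.002 rows 1.1
```

>>> {"name": "drive_tool", "arguments": {"deltas": [{"gripper": 200, "offset": [-0.002, 0, 0.01], "angular": [0, 0, 0]}, {"gripper": 200, "offset": [-0.002, 0, 0.02], "angular": [0, 0, 0]}, {"gripper": 200, "offset": [-0.002, 0, 0.03], "angular": [0, 0, 0]}, {"gripper": 200, "offset": [-0.002, 0, 0.04], "angular": [0, 0, 0]}, {"gripper": 200, "offset": [-0.002, 0, 0.04], "angular": [0, 0, 0]}]}}

```text
t: 16.7
eef_pos: [0.6228, -0.2514, 0.1189]
tool_rot: [-0.001, 0.176, 0.984, 0.0]
contact_force: [0.4, 1.5, -0.6]
gripper_width: 0.603
grasp_force: 42.7
```

>>> {"name": "drive_tool", "arguments": {"deltas": [{"gripper": 200, "offset": [0, 0, 0.008], "angular": [0, 0, 0]}, {"gripper": 200, "offset": [0, 0, 0.015], "angular": [0, 0, 0]}, {"gripper": 200, "offset": [0, 0, 0.015], "angular": [0, 0, 0]}, {"gripper": 0, "offset": [0, 0, 0.015], "angular": [0, 0, 0]}, {"gripper": 0, "offset": [0, 0, 0.015], "angular": [0, 0, 0]}]}}

```text
t: 17.2
eef_pos: [0.6241, -0.2521, 0.1062]
tool_rot: [0.0, 0.176, 0.984, -0.0]
contact_force: [0.3, -0.9, -0.4]
gripper_width: 0.917
grasp_force: 0.0
```

>>> {"name": "drive_tool", "arguments": {"deltas": [{"gripper": 0, "offset": [0, 0, 0], "angular": [0, 0, 0]}, {"gripper": 0, "offset": [0, 0, 0], "angular": [0, 0, 0]}, {"gripper": 0, "offset": [0, 0, -0.03], "angular": [0, 0, 0]}, {"gripper": 0, "offset": [0, 0, -0.07], "angular": [0, 0, 0]}, {"gripper": 0, "offset": [0, 0, -0.1], "angular": [0, 0, 0]}]}}

```text
t: 17.7
eef_pos: [0.624, -0.2524, 0.2079]
tool_rot: [0.001, 0.176, 0.984, -0.0]
contact_force: [0.2, 0.2, 0.7]
gripper_width: 0.997
grasp_force: 0.0
```

```bash
python3 - <<'E'
from seg import *
optics.read_camera('wrist'); im=optics.read_camera('wrist'); m=optics.camera_model('wrist'); cv2.imwrite('pics/w9.png',im)
p=proj(m,[[.622,-.251,.06]])[0]; r,v=holes(im,m,{'ob':(p[0],p[1],34)}); print(r)
chain((643.7,11.5,205,100.5),(643.7,11.5,99,100.5))
E
```

```text
{'ob': {'thr': 101.0, 'cen': array([ 618.5, -249.4]), 'rect': ((618.028076171875, -249.28111267089844), (35.96746826171875, 47.01174545288086), 69.33708953857422), 'area': 1639, 'tri': array([[ 654.9, -215.7],
       [ 630.9, -282.9],
       [ 563.1, -238.2]], dtype=float32)}}
t 17.8 now [ 0.6259 -0.2535  0.211  69.698 ] tilt 0.49
(0.6437, 0.0115, 0.205, 100.5) [0.0752 0.2547 0.006 ] rz -0.684 rows 5.3
(0.6437, 0.0115, 0.099, 100.5) [0.    0.    0.106] rz 0.0 rows 2.1
```

>>> {"name": "drive_tool", "arguments": {"deltas": [{"gripper": 0, "offset": [0.014, 0.047, 0.001], "angular": [0, 0, 0]}, {"gripper": 0, "offset": [0.028, 0.094, 0.002], "angular": [0, 0, 0]}, {"gripper": 0, "offset": [0.042, 0.141, 0.003], "angular": [0, 0, 0]}, {"gripper": 0, "offset": [0.056, 0.188, 0.004], "angular": [0, 0, 0]}, {"gripper": 0, "offset": [0.07, 0.235, 0.006], "angular": [0, 0, 0]}]}}

```text
t: 18.3
eef_pos: [0.6392, -0.0052, 0.1995]
tool_rot: [-0.0, 0.176, 0.984, 0.0]
contact_force: [0.6, -0.3, 0.1]
gripper_width: 1.0
grasp_force: 0.0
```

>>> {"name": "drive_tool", "arguments": {"deltas": [{"gripper": 0, "offset": [0.005, 0.02, 0], "angular": [0, 0, -0.17]}, {"gripper": 0, "offset": [0.005, 0.02, 0], "angular": [0, 0, -0.34]}, {"gripper": 0, "offset": [0.005, 0.02, 0], "angular": [0, 0, -0.51]}, {"gripper": 0, "offset": [0.005, 0.02, 0], "angular": [0, 0, -0.684]}, {"gripper": 0, "offset": [0.005, 0.02, 0], "angular": [0, 0, -0.684]}]}}

```text
t: 18.8
eef_pos: [0.6415, 0.0132, 0.1995]
tool_rot: [-0.0, -0.092, 0.996, 0.0]
contact_force: [-0.6, 0.0, -1.2]
gripper_width: 0.999
grasp_force: 0.0
```

>>> {"name": "drive_tool", "arguments": {"deltas": [{"gripper": 0, "offset": [0, 0, 0], "angular": [0, 0, 0]}, {"gripper": 0, "offset": [0, 0, 0], "angular": [0, 0, 0]}, {"gripper": 0, "offset": [0, 0, 0], "angular": [0, 0, 0]}]}}

```text
t: 19.1
eef_pos: [0.6417, 0.0133, 0.1996]
tool_rot: [-0.0, -0.091, 0.996, -0.0]
contact_force: [-0.7, -0.0, 0.6]
gripper_width: 0.997
grasp_force: 0.0
```

```bash
python3 - <<'E'
from seg import *
im=optics.read_camera('wrist'); m=optics.camera_model('wrist'); cv2.imwrite('pics/w10.png',im)
p=proj(m,[[.6423,.0188,.06]])[0]; print(p); r,v=holes(im,m,{'tri':(p[0],p[1],30)}); r=r['tri']; print(r)
c=r['tri'].mean(0); d=r['tri']-c; print(c,np.degrees(np.arctan2(d[:,1],d[:,0])))
chain((643.7,11.5,99,100.5))
x,y=int(p[0]),int(p[1]); cv2.imwrite('pics/w10b.png',cv2.resize(v[4*y-240:4*y+240,4*x-320:4*x+320],(640,480)))
E
```

```text
[259.15970783 208.31960489]
{'thr': 107.0, 'cen': array([644.8,  15.9]), 'rect': ((645.2060546875, 13.966710090637207), (43.378013610839844, 36.50374984741211), 10.32937240600586), 'area': 1180, 'tri': array([[613.1,  26.7],
       [670.5,  37.1],
       [651.1, -17.4]], dtype=float32)}
[644.89996   15.466667] [160.54425   40.199505 -79.317184]
t 19.1 now [6.417000e-01 1.330000e-02 1.997000e-01 1.004372e+02] tilt 0.01
(0.6437, 0.0115, 0.099, 100.5) [-0.0016 -0.0021  0.1007] rz -0.001 rows 2.0
```

View pics/w10b.png

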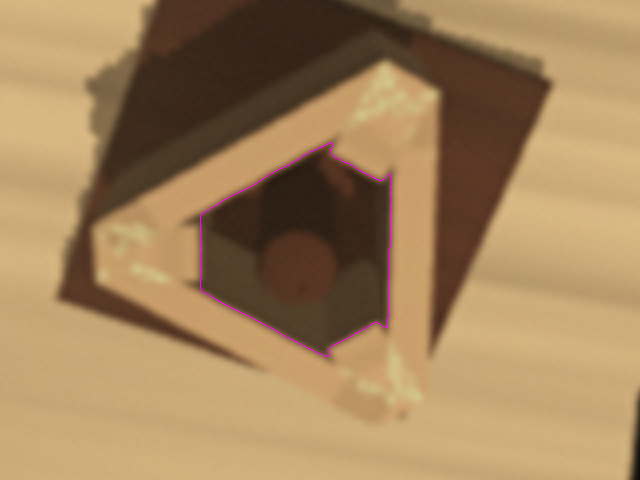

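The crop shows the triangle's hole outlined, with one tip pointing left at crop (100,245) along the closing line, and the square peg's top at crop (298,265). Correct, descend and grip.

>>> {"name": "drive_tool", "arguments": {"deltas": [{"gripper": 0, "offset": [-0.004, -0.006, 0.04], "angular": [0, 0, 0]}, {"gripper": 0, "offset": [-0.004, -0.006, 0.08], "angular": [0, 0, 0]}, {"gripper": 0, "offset": [-0.004, -0.006, 0.1], "angular": [0, 0, 0]}, {"gripper": 0, "offset": [-0.004, -0.006, 0.1], "angular": [0, 0, 0]}, {"gripper": 200, "offset": [-0.004, -0.006, 0.1], "angular": [0, 0, 0]}]}}

```text
t: 19.65
eef_pos: [0.6471, 0.0079, 0.1002]
tool_rot: [0.0, -0.091, 0.996, -0.0]
contact_force: [0.8, -0.7, 0.8]
gripper_width: 0.859
grasp_force: 0.0
```

>>> {"name": "drive_tool", "arguments": {"deltas": [{"gripper": 200, "offset": [0, 0, 0], "angular": [0, 0, 0]}, {"gripper": 200, "offset": [0, 0, 0], "angular": [0, 0, 0]}, {"gripper": 200, "offset": [0, 0, 0], "angular": [0, 0, 0]}, {"gripper": 200, "offset": [0, 0, 0], "angular": [0, 0, 0]}, {"gripper": 200, "offset": [0, 0, 0], "angular": [0, 0, 0]}]}}

```text
t: 20.15
eef_pos: [0.6478, 0.0081, 0.1014]
tool_rot: [0.001, -0.092, 0.996, 0.0]
contact_force: [-1.5, 0.4, 7.5]
gripper_width: 0.752
grasp_force: 45.5
```

>>> {"name": "drive_tool", "arguments": {"deltas": [{"gripper": 200, "offset": [0, 0, -0.04], "angular": [0, 0, 0]}, {"gripper": 200, "offset": [0, 0, -0.08], "angular": [0, 0, 0]}, {"gripper": 200, "offset": [0, 0, -0.11], "angular": [0, 0, 0]}, {"gripper": 200, "offset": [0, 0, -0.11], "angular": [0, 0, 0]}, {"gripper": 200, "offset": [0, 0, -0.11], "angular": [0, 0, 0]}]}}

```text
t: 20.65
eef_pos: [0.6469, 0.0082, 0.2105]
tool_rot: [0.001, -0.092, 0.996, 0.0]
contact_force: [-0.2, -0.4, -1.0]
gripper_width: 0.754
grasp_force: 44.9
```

```bash
python3 - <<'E'
from seg import *
tm=optics.camera_model('top'); t=optics.read_camera('top'); cv2.imwrite('pics/t11.png',t)
im=optics.read_camera('wrist'); cv2.imwrite('pics/w11.png',im)
# bare peg centre (446.5,-109); triangle centre lies 7.5 mm opposite the tip
o,_,y=now(); tip=np.radians(280.5+y-100.44); off=-7.5*np.array([np.cos(tip),np.sin(tip)]); print(off)
chain((446-off[0],-108.5-off[1],205,y))
E
```

```text
[-1.3766982   7.37256414]
t 20.8 now [6.459000e-01 8.300000e-03 2.086000e-01 1.005172e+02] tilt 0.12
(np.float64(0.4473766981985831), np.float64(-0.11587256414485612), 0.205, np.float64(100.5171748319848)) [ 0.2179 -0.0858  0.0036] rz 0.0 rows 4.7
```

View pics/w11.png

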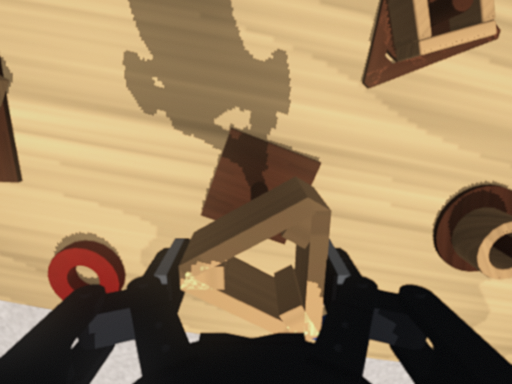

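The view shows the triangle held level by tip and side. The ring sits on the round plate at (495,240). I'll carry the triangle to the bare peg.

>>> {"name": "drive_tool", "arguments": {"deltas": [{"gripper": 200, "offset": [0.045, -0.018, 0.001], "angular": [0, 0, 0]}, {"gripper": 200, "offset": [0.09, -0.036, 0.002], "angular": [0, 0, 0]}, {"gripper": 200, "offset": [0.135, -0.054, 0.003], "angular": [0, 0, 0]}, {"gripper": 200, "offset": [0.18, -0.072, 0.004], "angular": [0, 0, 0]}, {"gripper": 200, "offset": [0.218, -0.086, 0.004], "angular": [0, 0, 0]}]}}

```text
t: 21.25
eef_pos: [0.4447, -0.1174, 0.2044]
tool_rot: [-0.002, -0.091, 0.996, 0.0]
contact_force: [0.5, -1.0, -0.4]
gripper_width: 0.754
grasp_force: 44.8
```

>>> {"name": "drive_tool", "arguments": {"deltas": [{"gripper": 200, "offset": [0, 0, 0], "angular": [0, 0, 0]}, {"gripper": 200, "offset": [0, 0, 0.02], "angular": [0, 0, 0]}, {"gripper": 200, "offset": [0, 0, 0.04], "angular": [0, 0, 0]}, {"gripper": 200, "offset": [0, 0, 0.05], "angular": [0, 0, 0]}, {"gripper": 200, "offset": [0, 0, 0.05], "angular": [0, 0, 0]}]}}

```text
t: 21.75
eef_pos: [0.4473, -0.1158, 0.1541]
tool_rot: [-0.002, -0.092, 0.996, 0.0]
contact_force: [-0.2, 0.7, -1.0]
gripper_width: 0.755
grasp_force: 44.8
```

```bash
python3 - <<'E'
from seg import *
chain((447.4,-115.9,97,100.5))
E
```

```text
t 21.8 now [  0.4473  -0.1158   0.1541 100.5241] tilt 0.23
(0.44739999999999996, -0.1159, 0.097, 100.5) [-0.0001 -0.0001  0.0571] rz 0.001 rows 1.1
```

>>> {"name": "drive_tool", "arguments": {"deltas": [{"gripper": 200, "offset": [0, 0, 0.01], "angular": [0, 0, 0]}, {"gripper": 200, "offset": [0, 0, 0.02], "angular": [0, 0, 0]}, {"gripper": 200, "offset": [0, 0, 0.03], "angular": [0, 0, 0]}, {"gripper": 200, "offset": [0, 0, 0.04], "angular": [0, 0, 0]}, {"gripper": 200, "offset": [0, 0, 0.04], "angular": [0, 0, 0]}]}}

```text
t: 22.25
eef_pos: [0.4474, -0.1161, 0.1145]
tool_rot: [-0.001, -0.091, 0.996, 0.0]
contact_force: [0.2, -0.2, -1.3]
gripper_width: 0.754
grasp_force: 44.8
```

>>> {"name": "drive_tool", "arguments": {"deltas": [{"gripper": 200, "offset": [0, 0, 0.009], "angular": [0, 0, 0]}, {"gripper": 200, "offset": [0, 0, 0.018], "angular": [0, 0, 0]}, {"gripper": 200, "offset": [0, 0, 0.018], "angular": [0, 0, 0]}, {"gripper": 0, "offset": [0, 0, 0.018], "angular": [0, 0, 0]}, {"gripper": 0, "offset": [0, 0, 0.018], "angular": [0, 0, 0]}]}}

```text
t: 22.75
eef_pos: [0.4483, -0.1163, 0.098]
tool_rot: [0.0, -0.091, 0.996, -0.0]
contact_force: [-0.7, -0.4, -0.3]
gripper_width: 1.003
grasp_force: 0.0
```

>>> {"name": "drive_tool", "arguments": {"deltas": [{"gripper": 0, "offset": [0, 0, 0], "angular": [0, 0, 0]}, {"gripper": 0, "offset": [0, 0, 0], "angular": [0, 0, 0]}, {"gripper": 0, "offset": [0, 0, -0.03], "angular": [0, 0, 0]}, {"gripper": 0, "offset": [0, 0, -0.07], "angular": [0, 0, 0]}, {"gripper": 0, "offset": [0, 0, -0.11], "angular": [0, 0, 0]}]}}

```text
t: 23.25
eef_pos: [0.4476, -0.1163, 0.2088]
tool_rot: [-0.001, -0.091, 0.996, -0.0]
contact_force: [1.3, 0.5, 0.8]
gripper_width: 1.002
grasp_force: 0.0
```

>>> {"name": "drive_tool", "arguments": {"deltas": [{"gripper": 0, "offset": [0, 0, 0], "angular": [0, 0, 0]}, {"gripper": 0, "offset": [0, 0, 0], "angular": [0, 0, 0]}]}}

```text
t: 23.45
eef_pos: [0.4486, -0.116, 0.2086]
tool_rot: [0.001, -0.092, 0.996, 0.0]
contact_force: [-0.4, 0.2, -0.6]
gripper_width: 0.998
grasp_force: 0.0
```

```bash
python3 - <<'E'
from seg import *
im=optics.read_camera('wrist'); m=optics.camera_model('wrist'); cv2.imwrite('pics/w12.png',im)
p=proj(m,[[.446,-.1085,.054]])[0]; r,v=holes(im,m,{'tri':(p[0],p[1],30)},z=.054); r=r['tri']; print(r)
c=r['tri'].mean(0); d=r['tri']-c; print(c,np.degrees(np.arctan2(d[:,1],d[:,0])))
t=optics.read_camera('top'); cv2.imwrite('pics/t12.png',t); tm=optics.camera_model('top')
h=cv2.cvtColor(t,cv2.COLOR_BGR2HSV).astype(int); w=((h[...,2]<95)).astype(np.uint8)
c=proj(tm,[[.64,.017,.024]])[0].astype(int); s=np.zeros_like(w); a,b=c[1]-25,c[0]-25; s[a:a+50,b:b+50]=w[a:a+50,b:b+50]
for c in cv2.findContours(s,cv2.RETR_EXTERNAL,cv2.CHAIN_APPROX_NONE)[0]:
  if cv2.contourArea(c)>100: P=np.float32(ray(tm,c.reshape(-1,2),.024)[:,:2]*1000); print(cv2.minAreaRect(P))
chain((478.4,120.6,205,116.3))
E
```

```text
{'thr': 107.0, 'cen': array([ 444. , -109.1]), 'rect': ((445.4057312011719, -111.1685791015625), (40.23662567138672, 38.485408782958984), 10.394177436828613), 'area': 1174, 'tri': array([[ 412.4,  -97.7],
       [ 468.8,  -87.3],
       [ 449.3, -142.4]], dtype=float32)}
[ 443.5     -109.13333] [159.81499   40.793465 -80.109985]
((642.9150390625, 15.426353454589844), (84.42528533935547, 86.47260284423828), 79.87846374511719)
t 23.6 now [  0.4475  -0.1159   0.2071 100.52  ] tilt 0.08
(0.4784, 0.1206, 0.205, 116.3) [-0.0736  0.2269  0.0021] rz -0.351 rows 4.8
```

Triangle parked. The square plate's centre is at (642.9, 15.4), measuring 84x86 mm, which matches. Square frame next.

>>> {"name": "drive_tool", "arguments": {"deltas": [{"gripper": 0, "offset": [-0.015, 0.046, 0], "angular": [0, 0, 0]}, {"gripper": 0, "offset": [-0.03, 0.092, 0], "angular": [0, 0, 0]}, {"gripper": 0, "offset": [-0.045, 0.138, 0], "angular": [0, 0, 0]}, {"gripper": 0, "offset": [-0.06, 0.184, 0], "angular": [0, 0, 0]}, {"gripper": 0, "offset": [-0.074, 0.227, 0.002], "angular": [0, 0, 0]}]}}

```text
t: 24.05
eef_pos: [0.4788, 0.1225, 0.2045]
tool_rot: [-0.001, -0.092, 0.996, -0.0]
contact_force: [0.5, -0.4, 0.4]
gripper_width: 1.002
grasp_force: 0.0
```

>>> {"name": "drive_tool", "arguments": {"deltas": [{"gripper": 0, "offset": [0, 0, 0], "angular": [0, 0, -0.17]}, {"gripper": 0, "offset": [0, 0, 0], "angular": [0, 0, -0.35]}, {"gripper": 0, "offset": [0, 0, 0], "angular": [0, 0, -0.35]}, {"gripper": 0, "offset": [0, 0, 0], "angular": [0, 0, -0.35]}, {"gripper": 0, "offset": [0, 0, 0], "angular": [0, 0, -0.35]}]}}

```text
t: 24.55
eef_pos: [0.4793, 0.1199, 0.2052]
tool_rot: [-0.001, -0.225, 0.974, -0.0]
contact_force: [0.5, -0.9, -0.3]
gripper_width: 0.997
grasp_force: 0.0
```

```bash
python3 - <<'E'
from seg import *
im=optics.read_camera('wrist'); m=optics.camera_model('wrist'); cv2.imwrite('pics/w13.png',im)
p=proj(m,[[.4784,.1206,.06]])[0]; r,v=holes(im,m,{'sq':(p[0],p[1],40)}); print(p,r)
c=r['sq']['rect'][0]
chain((*c,100,116.3))
E
```

```text
[253.63845318 203.46025741] {'sq': {'thr': 107.0, 'cen': array([479.8, 117.3]), 'rect': ((479.7771301269531, 117.29063415527344), (36.40936279296875, 37.968448638916016), 26.685373306274414), 'area': 1374, 'tri': array([[454.7, 125.9],
       [518.9, 157.8],
       [489.6,  59. ]], dtype=float32)}}
t 24.6 now [  0.4794   0.12     0.2054 116.084 ] tilt 0.05
(0.4797771301269531, 0.11729063415527344, 0.1, 116.3) [ 0.0008 -0.0026  0.1054] rz -0.005 rows 2.1
```

>>> {"name": "drive_tool", "arguments": {"deltas": [{"gripper": 0, "offset": [0.001, -0.003, 0.04], "angular": [0, 0, -0.01]}, {"gripper": 0, "offset": [0.001, -0.003, 0.08], "angular": [0, 0, -0.01]}, {"gripper": 0, "offset": [0.001, -0.003, 0.105], "angular": [0, 0, -0.01]}, {"gripper": 0, "offset": [0.001, -0.003, 0.105], "angular": [0, 0, -0.01]}, {"gripper": 200, "offset": [0.001, -0.003, 0.105], "angular": [0, 0, -0.01]}]}}

```text
t: 25.1
eef_pos: [0.4801, 0.117, 0.101]
tool_rot: [-0.0, -0.23, 0.973, -0.0]
contact_force: [0.5, 0.0, -0.3]
gripper_width: 0.859
grasp_force: 0.0
```

>>> {"name": "drive_tool", "arguments": {"deltas": [{"gripper": 200, "offset": [0, 0, 0], "angular": [0, 0, 0]}, {"gripper": 200, "offset": [0, 0, 0], "angular": [0, 0, 0]}, {"gripper": 200, "offset": [0, 0, 0], "angular": [0, 0, 0]}, {"gripper": 200, "offset": [0, 0, 0], "angular": [0, 0, 0]}, {"gripper": 200, "offset": [0, 0, 0], "angular": [0, 0, 0]}]}}

```text
t: 25.6
eef_pos: [0.481, 0.1176, 0.1024]
tool_rot: [0.002, -0.231, 0.973, 0.0]
contact_force: [-0.8, -0.4, 7.5]
gripper_width: 0.649
grasp_force: 43.3
```

>>> {"name": "drive_tool", "arguments": {"deltas": [{"gripper": 200, "offset": [0, 0, -0.04], "angular": [0, 0, 0]}, {"gripper": 200, "offset": [0, 0, -0.08], "angular": [0, 0, 0]}, {"gripper": 200, "offset": [0, 0, -0.105], "angular": [0, 0, 0]}, {"gripper": 200, "offset": [0, 0, -0.105], "angular": [0, 0, 0]}, {"gripper": 200, "offset": [0, 0, -0.105], "angular": [0, 0, 0]}]}}

```text
t: 26.1
eef_pos: [0.4801, 0.1176, 0.2066]
tool_rot: [0.001, -0.231, 0.973, 0.0]
contact_force: [0.7, 0.4, -0.1]
gripper_width: 0.649
grasp_force: 42.8
```

```bash
python3 - <<'E'
from seg import *
chain((642.9,15.4,205,116.3))
E
```

```text
t 26.1 now [  0.4801   0.1176   0.2066 116.7219] tilt 0.13
(0.6429, 0.0154, 0.205, 116.3) [-0.0995 -0.1645  0.0016] rz 0.009 rows 3.8
```

Width is 55 mm, so it is the square. Carry it to the square peg.

>>> {"name": "drive_tool", "arguments": {"deltas": [{"gripper": 200, "offset": [-0.025, -0.041, 0], "angular": [0, 0, 0]}, {"gripper": 200, "offset": [-0.05, -0.082, 0], "angular": [0, 0, 0]}, {"gripper": 200, "offset": [-0.075, -0.123, 0], "angular": [0, 0, 0]}, {"gripper": 200, "offset": [-0.1, -0.164, 0], "angular": [0, 0, 0]}, {"gripper": 200, "offset": [-0.1, -0.164, 0], "angular": [0, 0, 0]}]}}

```text
t: 26.6
eef_pos: [0.6465, 0.0102, 0.2044]
tool_rot: [0.0, -0.228, 0.974, -0.002]
contact_force: [-0.9, -1.6, -0.5]
gripper_width: 0.649
grasp_force: 42.9
```

>>> {"name": "drive_tool", "arguments": {"deltas": [{"gripper": 200, "offset": [0, 0, 0], "angular": [0, 0, 0]}, {"gripper": 200, "offset": [0, 0, 0.02], "angular": [0, 0, 0]}, {"gripper": 200, "offset": [0, 0, 0.04], "angular": [0, 0, 0]}, {"gripper": 200, "offset": [0, 0, 0.045], "angular": [0, 0, 0]}, {"gripper": 200, "offset": [0, 0, 0.045], "angular": [0, 0, 0]}]}}

```text
t: 27.1
eef_pos: [0.6415, 0.0167, 0.1595]
tool_rot: [-0.002, -0.232, 0.973, 0.0]
contact_force: [0.4, 0.7, 0.1]
gripper_width: 0.65
grasp_force: 42.9
```

```bash
python3 - <<'E'
from seg import *
chain((642.9,15.4,104,116.7))
E
```

```text
t 27.1 now [6.415000e-01 1.670000e-02 1.595000e-01 1.167742e+02] tilt 0.19
(0.6429, 0.0154, 0.104, 116.7) [-0.0007 -0.0018  0.0555] rz 0.002 rows 1.1
```

>>> {"name": "drive_tool", "arguments": {"deltas": [{"gripper": 200, "offset": [-0.001, -0.002, 0.01], "angular": [0, 0, 0]}, {"gripper": 200, "offset": [-0.001, -0.002, 0.02], "angular": [0, 0, 0]}, {"gripper": 200, "offset": [-0.001, -0.002, 0.03], "angular": [0, 0, 0]}, {"gripper": 200, "offset": [-0.001, -0.002, 0.04], "angular": [0, 0, 0]}, {"gripper": 200, "offset": [-0.001, -0.002, 0.04], "angular": [0, 0, 0]}]}}

```text
t: 27.6
eef_pos: [0.6437, 0.0145, 0.1189]
tool_rot: [-0.002, -0.231, 0.973, 0.0]
contact_force: [-0.1, 0.4, -0.5]
gripper_width: 0.65
grasp_force: 42.9
```

>>> {"name": "drive_tool", "arguments": {"deltas": [{"gripper": 200, "offset": [0, 0, 0.008], "angular": [0, 0, 0]}, {"gripper": 200, "offset": [0, 0, 0.015], "angular": [0, 0, 0]}, {"gripper": 200, "offset": [0, 0, 0.015], "angular": [0, 0, 0]}, {"gripper": 0, "offset": [0, 0, 0.015], "angular": [0, 0, 0]}, {"gripper": 0, "offset": [0, 0, 0.015], "angular": [0, 0, 0]}]}}

```text
t: 28.1
eef_pos: [0.6451, 0.0144, 0.1061]
tool_rot: [0.0, -0.231, 0.973, -0.0]
contact_force: [-0.6, -0.3, 0.3]
gripper_width: 0.958
grasp_force: 0.0
```

>>> {"name": "drive_tool", "arguments": {"deltas": [{"gripper": 0, "offset": [0, 0, 0], "angular": [0, 0, 0]}, {"gripper": 0, "offset": [0, 0, 0], "angular": [0, 0, 0]}, {"gripper": 0, "offset": [0, 0, -0.03], "angular": [0, 0, 0]}, {"gripper": 0, "offset": [0, 0, -0.07], "angular": [0, 0, 0]}, {"gripper": 0, "offset": [0, 0, -0.1], "angular": [0, 0, 0]}]}}

```text
t: 28.6
eef_pos: [0.6452, 0.0142, 0.2079]
tool_rot: [0.001, -0.231, 0.973, -0.0]
contact_force: [-0.1, -0.4, 0.0]
gripper_width: 0.996
grasp_force: 0.0
```

>>> {"name": "drive_tool", "arguments": {"deltas": [{"gripper": 0, "offset": [0, 0, 0], "angular": [0, 0, 0]}, {"gripper": 0, "offset": [0, 0, 0], "angular": [0, 0, 0]}]}}

```text
t: 28.8
eef_pos: [0.645, 0.0145, 0.2066]
tool_rot: [0.001, -0.231, 0.973, 0.0]
contact_force: [-0.1, -0.2, 0.7]
gripper_width: 0.999
grasp_force: 0.0
```

```bash
python3 - <<'E'
from seg import *
im=optics.read_camera('wrist'); m=optics.camera_model('wrist'); cv2.imwrite('pics/w14.png',im)
p=proj(m,[[.6429,.0154,.06]])[0]; r,v=holes(im,m,{'sq':(p[0],p[1],32)}); print(r)
for n in('top','wrist'):
  t=optics.read_camera(n); tm=optics.camera_model(n); cv2.imwrite(f'pics/{n}14.png',t)
  h=cv2.cvtColor(t,cv2.COLOR_BGR2HSV).astype(int); w=((h[...,2]<95)).astype(np.uint8)
  R0=60 if n=='wrist' else 28
  c=proj(tm,[[.483,.11,.024]])[0].astype(int); print(n,c); s=np.zeros_like(w); a,b=max(c[1]-R0,0),max(c[0]-R0,0); s[a:c[1]+R0,b:c[0]+R0]=w[a:c[1]+R0,b:c[0]+R0]
  for c in cv2.findContours(s,cv2.RETR_EXTERNAL,cv2.CHAIN_APPROX_NONE)[0]:
    if cv2.contourArea(c)>150: P=np.float32(ray(tm,c.reshape(-1,2),.024)[:,:2]*1000); T=cv2.minEnclosingTriangle(P)[1].reshape(-1,2); print(cv2.contourArea(P),T.mean(0),T.round(0).tolist(),cv2.minEnclosingCircle(P))
chain((447.8,-116.1,205,100.5))
E
```

```text
{'sq': {'thr': 109.0, 'cen': array([641.6,  13.3]), 'rect': ((641.6490478515625, 13.24285888671875), (36.11834716796875, 37.85820388793945), 26.851877212524414), 'area': 1357, 'tri': array([[651.3, -44.5],
       [616.7,  21.8],
       [680.3,  54. ]], dtype=float32)}}
top [271 187]
5489.821900009294 [479.57617  118.222145] [[541.0, 86.0], [421.0, 81.0], [477.0, 187.0]] ((478.9300842285156, 117.36024475097656), 63.3099365234375)
2436.005877071584 [465.94016   45.961704] [[594.0, 29.0], [402.0, 32.0], [402.0, 76.0]] ((484.8257751464844, 45.78436279296875), 84.39038848876953)
wrist [444  73]
5737.827644139179 [480.55832  117.827515] [[545.0, 80.0], [424.0, 76.0], [472.0, 197.0]] ((491.18353271484375, 118.16490173339844), 57.95755386352539)
t 28.9 now [6.440000e-01 1.450000e-02 2.045000e-01 1.167104e+02] tilt 0.13
(0.44780000000000003, -0.1161, 0.205, 100.5) [ 0.234  -0.0285 -0.0005] rz 0.36 rows 4.7
```

Square seated. Two views agree on the triangle peg at (480, 118). Back to the triangle.

>>> {"name": "drive_tool", "arguments": {"deltas": [{"gripper": 0, "offset": [0.048, -0.006, 0], "angular": [0, 0, 0]}, {"gripper": 0, "offset": [0.096, -0.012, 0], "angular": [0, 0, 0]}, {"gripper": 0, "offset": [0.144, -0.018, 0], "angular": [0, 0, 0]}, {"gripper": 0, "offset": [0.192, -0.024, 0], "angular": [0, 0, 0]}, {"gripper": 0, "offset": [0.234, -0.028, 0], "angular": [0, 0, 0]}]}}

```text
t: 29.45
eef_pos: [0.4454, -0.1169, 0.2048]
tool_rot: [-0.001, -0.231, 0.973, 0.0]
contact_force: [-0.0, -0.2, -0.2]
gripper_width: 0.998
grasp_force: 0.0
```

>>> {"name": "drive_tool", "arguments": {"deltas": [{"gripper": 0, "offset": [0, 0, 0], "angular": [0, 0, 0.18]}, {"gripper": 0, "offset": [0, 0, 0], "angular": [0, 0, 0.36]}, {"gripper": 0, "offset": [0, 0, 0], "angular": [0, 0, 0.36]}, {"gripper": 0, "offset": [0, 0, 0], "angular": [0, 0, 0.36]}, {"gripper": 0, "offset": [0, 0, 0], "angular": [0, 0, 0.36]}]}}

```text
t: 29.95
eef_pos: [0.4483, -0.1155, 0.2054]
tool_rot: [-0.0, -0.093, 0.996, -0.0]
contact_force: [0.7, -1.4, 0.2]
gripper_width: 1.0
grasp_force: 0.0
```

```bash
python3 - <<'E'
from seg import *
chain((447.3,-116.3,98,100.5))
E
```

```text
t 29.9 now [  0.4483  -0.1155   0.2054 100.6961] tilt 0.05
(0.44730000000000003, -0.1163, 0.098, 100.5) [ 0.0012 -0.0006  0.1074] rz 0.004 rows 2.1
```

>>> {"name": "drive_tool", "arguments": {"deltas": [{"gripper": 0, "offset": [0.001, -0.001, 0.04], "angular": [0, 0, 0]}, {"gripper": 0, "offset": [0.001, -0.001, 0.08], "angular": [0, 0, 0]}, {"gripper": 0, "offset": [0.001, -0.001, 0.108], "angular": [0, 0, 0]}, {"gripper": 0, "offset": [0.001, -0.001, 0.108], "angular": [0, 0, 0]}, {"gripper": 200, "offset": [0.001, -0.001, 0.108], "angular": [0, 0, 0]}]}}

```text
t: 30.45
eef_pos: [0.4475, -0.1171, 0.0979]
tool_rot: [-0.001, -0.092, 0.996, 0.0]
contact_force: [-0.6, 0.3, 0.1]
gripper_width: 0.861
grasp_force: 0.0
```

>>> {"name": "drive_tool", "arguments": {"deltas": [{"gripper": 200, "offset": [0, 0, 0], "angular": [0, 0, 0]}, {"gripper": 200, "offset": [0, 0, 0], "angular": [0, 0, 0]}, {"gripper": 200, "offset": [0, 0, 0], "angular": [0, 0, 0]}, {"gripper": 200, "offset": [0, 0, 0], "angular": [0, 0, 0]}, {"gripper": 200, "offset": [0, 0, 0], "angular": [0, 0, 0]}]}}

```text
t: 30.95
eef_pos: [0.4484, -0.1169, 0.099]
tool_rot: [0.001, -0.092, 0.996, -0.0]
contact_force: [-1.0, 0.0, 9.0]
gripper_width: 0.751
grasp_force: 45.2
```

>>> {"name": "drive_tool", "arguments": {"deltas": [{"gripper": 200, "offset": [0, 0, -0.04], "angular": [0, 0, 0]}, {"gripper": 200, "offset": [0, 0, -0.08], "angular": [0, 0, 0]}, {"gripper": 200, "offset": [0, 0, -0.11], "angular": [0, 0, 0]}, {"gripper": 200, "offset": [0, 0, -0.11], "angular": [0, 0, 0]}, {"gripper": 200, "offset": [0, 0, -0.11], "angular": [0, 0, 0]}]}}

```text
t: 31.45
eef_pos: [0.4478, -0.1166, 0.2084]
tool_rot: [0.001, -0.092, 0.996, 0.0]
contact_force: [0.4, 0.0, -1.2]
gripper_width: 0.755
grasp_force: 45.1
```

```bash
python3 - <<'E'
from seg import *
chain((480+1.4,118-7.4,205,100.5))
E
```

```text
t 31.4 now [  0.4478  -0.1166   0.2084 100.5413] tilt 0.13
(0.4814, 0.11059999999999999, 0.205, 100.5) [-0.0746  0.2172  0.0034] rz 0.001 rows 4.6
```

>>> {"name": "drive_tool", "arguments": {"deltas": [{"gripper": 200, "offset": [-0.015, 0.045, 0], "angular": [0, 0, 0]}, {"gripper": 200, "offset": [-0.03, 0.09, 0], "angular": [0, 0, 0]}, {"gripper": 200, "offset": [-0.045, 0.135, 0], "angular": [0, 0, 0]}, {"gripper": 200, "offset": [-0.06, 0.18, 0], "angular": [0, 0, 0]}, {"gripper": 200, "offset": [-0.075, 0.217, 0], "angular": [0, 0, 0]}]}}

```text
t: 31.95
eef_pos: [0.4806, 0.1127, 0.2063]
tool_rot: [-0.001, -0.092, 0.996, -0.0]
contact_force: [0.6, -1.7, -0.1]
gripper_width: 0.753
grasp_force: 45.1
```

>>> {"name": "drive_tool", "arguments": {"deltas": [{"gripper": 200, "offset": [0, 0, 0], "angular": [0, 0, 0]}, {"gripper": 200, "offset": [0, 0, 0.02], "angular": [0, 0, 0]}, {"gripper": 200, "offset": [0, 0, 0.04], "angular": [0, 0, 0]}, {"gripper": 200, "offset": [0, 0, 0.044], "angular": [0, 0, 0]}, {"gripper": 200, "offset": [0, 0, 0.044], "angular": [0, 0, 0]}]}}

```text
t: 32.45
eef_pos: [0.4807, 0.1092, 0.1626]
tool_rot: [-0.002, -0.091, 0.996, -0.001]
contact_force: [-0.4, 0.6, 0.3]
gripper_width: 0.75
grasp_force: 45.0
```

```bash
python3 - <<'E'
from seg import *
chain((481.4,110.6,106,100.5))
E
```

```text
t 32.5 now [  0.4807   0.1092   0.1626 100.4553] tilt 0.2
(0.4814, 0.11059999999999999, 0.106, 100.5) [-0.0009  0.0013  0.0566] rz -0.001 rows 1.1
```

>>> {"name": "drive_tool", "arguments": {"deltas": [{"gripper": 200, "offset": [-0.001, 0.001, 0.01], "angular": [0, 0, 0]}, {"gripper": 200, "offset": [-0.001, 0.001, 0.02], "angular": [0, 0, 0]}, {"gripper": 200, "offset": [-0.001, 0.001, 0.03], "angular": [0, 0, 0]}, {"gripper": 200, "offset": [-0.001, 0.001, 0.04], "angular": [0, 0, 0]}, {"gripper": 200, "offset": [-0.001, 0.001, 0.042], "angular": [0, 0, 0]}]}}

```text
t: 32.95
eef_pos: [0.4818, 0.1111, 0.1205]
tool_rot: [-0.001, -0.092, 0.996, -0.0]
contact_force: [0.2, 0.4, -1.2]
gripper_width: 0.751
grasp_force: 45.0
```

Then lower, release, rise and back off to a survey pose for the check.

>>> {"name": "drive_tool", "arguments": {"deltas": [{"gripper": 200, "offset": [0, 0, 0.008], "angular": [0, 0, 0]}, {"gripper": 200, "offset": [0, 0, 0.014], "angular": [0, 0, 0]}, {"gripper": 200, "offset": [0, 0, 0.014], "angular": [0, 0, 0]}, {"gripper": 0, "offset": [0, 0, 0.014], "angular": [0, 0, 0]}, {"gripper": 0, "offset": [0, 0, 0.014], "angular": [0, 0, 0]}]}}

```text
t: 33.45
eef_pos: [0.4827, 0.1113, 0.1081]
tool_rot: [0.0, -0.091, 0.996, 0.0]
contact_force: [-0.2, 0.2, 0.2]
gripper_width: 1.003
grasp_force: 0.0
```

>>> {"name": "drive_tool", "arguments": {"deltas": [{"gripper": 0, "offset": [0, 0, 0], "angular": [0, 0, 0]}, {"gripper": 0, "offset": [0, 0, 0], "angular": [0, 0, 0]}, {"gripper": 0, "offset": [0, 0, -0.03], "angular": [0, 0, 0]}, {"gripper": 0, "offset": [0, 0, -0.07], "angular": [0, 0, 0]}, {"gripper": 0, "offset": [0, 0, -0.11], "angular": [0, 0, 0]}]}}

```text
t: 33.95
eef_pos: [0.4821, 0.111, 0.2188]
tool_rot: [-0.001, -0.091, 0.996, -0.0]
contact_force: [0.5, 0.5, 0.9]
gripper_width: 1.0
grasp_force: 0.0
```

>>> {"name": "drive_tool", "arguments": {"deltas": [{"gripper": 0, "offset": [0, -0.02, -0.04], "angular": [0, 0, 0]}, {"gripper": 0, "offset": [0, -0.04, -0.08], "angular": [0, 0, 0]}, {"gripper": 0, "offset": [0, -0.06, -0.12], "angular": [0, 0, 0]}, {"gripper": 0, "offset": [0, -0.08, -0.15], "angular": [0, 0, 0]}, {"gripper": 0, "offset": [0, -0.1, -0.15], "angular": [0, 0, 0]}]}}

```text
t: 34.45
eef_pos: [0.5026, 0.0119, 0.3724]
tool_rot: [0.004, -0.091, 0.996, 0.001]
contact_force: [0.4, 0.1, 0.3]
gripper_width: 1.003
grasp_force: 0.0
```

>>> {"name": "drive_tool", "arguments": {"deltas": [{"gripper": 0, "offset": [0, 0, 0], "angular": [0, 0, 0]}, {"gripper": 0, "offset": [0, 0, 0], "angular": [0, 0, 0]}, {"gripper": 0, "offset": [0, 0, 0], "angular": [0, 0, 0]}]}}

```text
t: 34.75
eef_pos: [0.5002, 0.014, 0.3671]
tool_rot: [-0.001, -0.092, 0.996, 0.0]
contact_force: [0.6, 0.6, -0.5]
gripper_width: 1.003
grasp_force: 0.0
```

```bash
python3 - <<'E'
from seg import *
im=optics.read_camera('wrist'); m=optics.camera_model('wrist'); cv2.imwrite('pics/w15.png',im)
P={'tri':(.480,.118),'sq':(.6429,.0154),'ring':(.6446,.2386),'ob':(.6224,-.2511)}
r,v=holes(im,m,{n:(*proj(m,[[*q,.06]])[0],20) for n,q in P.items()})
for n in r: print(n,r[n]['cen'],np.round(r[n]['rect'][1],1),'off',np.round(r[n]['cen']-1e3*np.array(P[n]),1))
cv2.imwrite('pics/w15b.png',cv2.resize(v,(800,600),interpolation=cv2.INTER_AREA))
s=optics.read_camera('side'); cv2.imwrite('pics/s15.png',cv2.resize(s[100:384,150:512],(765,600),interpolation=cv2.INTER_CUBIC))
E
```

```text
tri [479.  118.2] [42.1 37.1] off [-1.   0.2]
sq [642.2  14. ] [36.5 37.4] off [-0.7 -1.4]
ring [645.5 237.3] [78.6 62.4] off [ 0.9 -1.3]
ob [ 621.5 -249.3] [36.3 40.3] off [-0.9  1.8]
```

View pics/w15b.png

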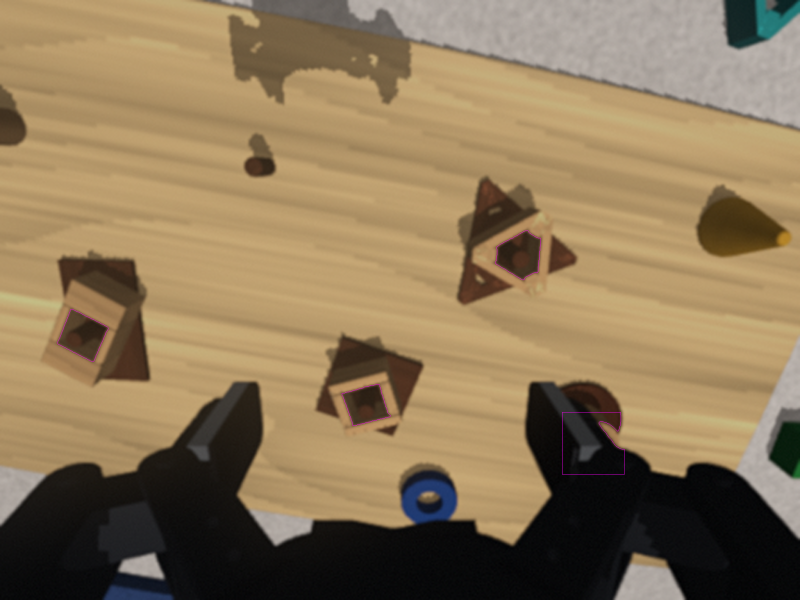

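View pics/s15.png

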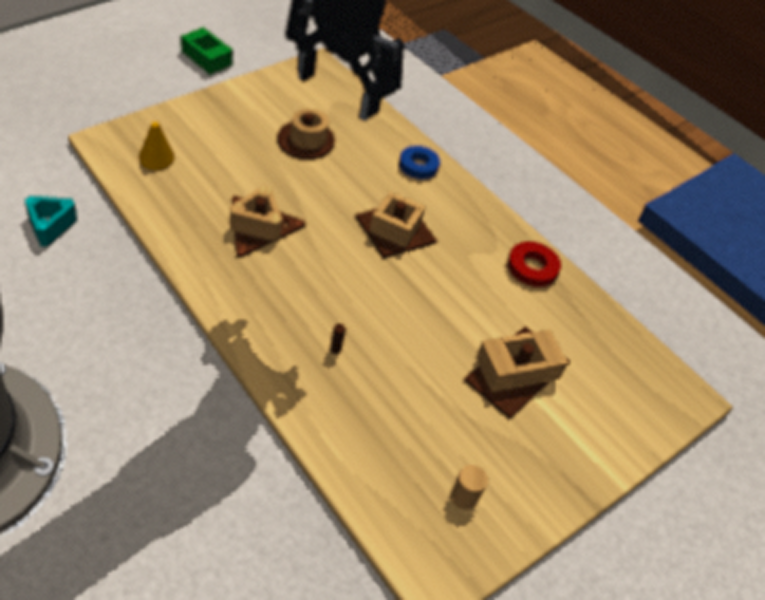

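The wrist view shows the triangle at (520,255), the square at (365,405) and the oblong at (82,335), each within 2 mm of its peg. A finger hides the ring here (the magenta box), but its own earlier fit put it 4.5 mm off, and the side view shows it on the round plate at (305,130). All four lie flat, and the cone stands at (155,145). Hand in.

```bash
python3 -c "
from station import bot
print(bot.hand_in())"
```

```text
the job is handed in; nothing more can be done
None
```

I moved all four shapes to their own pegs, and the last camera views show them lying flat and released with the cone still standing; I handed the job in at about 35 s, and no verdict came back.

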